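# Ready the magnifier lamp for filling the vitamin organizer

### The arm

A 7-joint arm with a two-finger parallel gripper is mounted at the origin on the work surface. World frame = base frame: x ahead of the robot, y to its left, z up, the work surface at z = 0. Lengths are in m, angles in rad, forces in N, time in s.
With the tool pointing down it reaches from about 0.425 to 1.025 m from the base axis. Payload 3.6 kg.
Tool frame: the origin (TCP) lies on the front face of the gripper's body, between the roots of the fingers; the fingertips stand 73 mm ahead of it and the grasp point (between the pads) lies 54 mm ahead of it (grip_depth is the distance from the TCP to the grasp point, in m); z points along the fingers, y is the line along which they close (so a half turn about z gives the same grasp; the last joint's range is limited). The gripper opens to 85 mm and grips with 20 to 120 N. Pads are 22 mm wide; open, the fingers measure 114 mm over their backs; the gripper's body (76 mm by 85 mm) begins 54 mm behind the grasp point. The pads swing forward as they close: fully open they stand 13 mm farther back than shut.
Start: joints at [-1.308, 0.591, 0.048, 1.609, -0.033, 0.943, -0.034], TCP at [0.253, 0.68, 0.304] pointing down, gripper open.
Joint ranges: [-2.69, 2.69], [-0.47, 2.24], [-1.27, 1.36], [0.19, 2.51], [-1.53, 4.68], [0.08, 2.07], [-3.09, 3.09]. Speed limits (rad/s): [2.57, 2.57, 3.14, 3.14, 3.14, 3.14, 3.14].

### API

Orientations are given as [roll, pitch, yaw] about the fixed x, y, z axes, in that order (R = Rz(yaw) Ry(pitch) Rx(roll)).
In Python, from plant import observe, capture, job_done, grip_depth gives the robot as it stands. The module is installed in compiled form; this text tells all that it offers.
- The arm moves only by the shell command python3 -m handwheel 'ROWS' [FORCE]. ROWS is JSON, a list that holds one entry, the list of rows, each a list of 5 numbers: the opening, from -1 (shut) to 1 (fully open), then the shift along the tool's x, y, z each as a share of 0.15 m, from -1 to 1, then the turn about the tool's z as a share of 2 pi rad, from -1 to 1. A call has 1 to 8 rows; each row is the pose to reach, as a shift and turn from the pose commanded when the call began, along the tool's axes at that moment, turning the shorter way round; what a row does not reach only later rows make up. A row lasts 1/12 s, in which the tool goes at most 41.7 mm and 7.16 degrees, less where a joint would pass 70% of its speed; a pose out of reach is approached as far as the arm can. A call with a number of a shift or a turn outside -1 to 1 is refused whole. A call with a gripper value outside its range is refused whole. The fingers move at their own pace and stop on an object; FORCE is the grip in N (left out, the last holds). Time passes only in rows, so rows that repeat a pose let the fingers close. It gives the time, the measured TCP pose, the force, the opening and the grip force at its end, in the units of the state.
- observe(): the state, without advancing time (a new reading comes with each control period).
- capture(name): name is "side" or "top" or "wrist"; returns a dict with "pixels" (384x512x3 uint8, red, green, blue), "mtx" (3x3 intrinsics, pixels), "world_to_cam" (4x4, takes a point from world to camera coordinates). Camera axes: x right, y up, looking along -z (the intrinsics and any distortion apply to the point x, -y, -z); pixel columns grow to the right and rows downward; lengths in m; the calibration is good to about 2 mm. A picture is of the moment at which its call begins. There is no depth.
- job_done(): hands the job in; it is judged then, once.
The state is a dict: "time": time; "qpos": joint angles; "joint_vel": joint speeds; "effort": joint torques, N m; "ee_pos": TCP position; "tool_rot": TCP orientation; "ft_force": force on the tool from outside, world axes, zero at the start; "moment": the same for the moment, N m; "opening": finger opening in m; "grasp_force": force on a finger pad.
Only numpy, scipy, OpenCV 4.12 (cv2) and the standard library are available. Lean on these libraries where they do the work, as an engineer would, in place of code of your own. Each camera call takes 0.05 s, during which the arm holds its last target. There are 200 camera calls.

### The job

Get the ledge ready for filling the vitamin organizer: stand all the vitamin jars upright in the plywood tray. With the magnifier lamp still folded, spin its knurled brass collar until the underside of the lens is 180 mm above the ledge, then unfold the lamp from the post outwards, first the inner arm and only then the outer arm, so that the lens ends centred over the organizer, which stays where it is; do not disturb the mug, tumbler or teaspoon.

Things in the scene. Friction and masses are not known exactly. Their poses are not given: they have to be found in the camera images.
- lamp: Magnifier lamp screwed to the ledge: white foot 136 mm wide with an upright steel threaded post 15 mm thick, its top 261 mm above the ledge. A white hub 34 mm wide rides on the post under the brass collar; the inner arm swings on the hub, the outer arm with the lens on the inner arm's end, both level. Origin: on the post's axis at ledge height; x axis along the parked inner arm.
- collar_mid (a point): Centre of the knurled brass collar on the post's axis: 40 mm across, spanning 8 mm above and below this point; 22 mm below it is the inner arm's top. Turned counter-clockwise seen from above it climbs the post and lifts hub, arms and lens with it, clockwise lowers them, 8 mm a turn; about 0.07 N m; stays where left. Travel: 22 mm below to 14 mm above the wanted height.
- elbow_grip (a point): Middle (half height) of the upright black rubber thumb grip, a round stub 18 mm thick and 36 mm tall, on the pivot at the end of the inner arm, 150 mm from the post's axis. It belongs to the inner arm: move it round the post to swing the inner arm (with the outer arm on it). It is also the pivot axis of the outer arm.
- head_grip (a point): Middle (half height) of the upright black rubber thumb grip, a round stub 18 mm thick and 36 mm tall, on the far rim of the lens ring, 226 mm from the elbow pivot and 56 mm beyond the lens centre on the same line. Move it round the elbow to swing the outer arm.
- lens (a point): Centre of the underside of the round white lens ring (107 mm across, 16 mm thick, glass inside) at the end of the outer arm, 170 mm from the elbow pivot. Its height above the ledge is its z: 11 to 17 mm short of the wanted height at the start.
- inner (a joint): Angle of the inner arm (rad): 0 parked, stiff pivot (0.8 N m) that stays where left; grows as the arm swings counter-clockwise seen from above, stop at 2.7.
- outer (a joint): Opening of the outer arm (rad), pivot 0.15 N m, stays where left: 0 folded back, where it makes 35 degrees with the inner arm and lies on the counter-clockwise side of it; it grows as the outer arm swings clockwise seen from above about the elbow; 2.53 would be in line with the inner arm, stop at 2.5.
- organizer: White vitamin organizer, 56 x 182 x 29 mm, seven grey-lidded compartments in a row along its y axis. Origin: centre of its underside. Loose, 0.32 kg; leave it where it is.
- organizer_mid (a point): Centre of the organizer's top.
- tray: Open plywood tray fixed to the ledge, 215 mm (its x) by 175 mm (its y) outside, 32 mm high, walls and floor 5 mm thick. Origin: centre of its underside, z up. Has room for six jars, three along x at 66 mm centres by two along y at 86 mm centres.
- jar1: Squat amber vitamin jar with a wide white screw cap (20 mm tall, as wide as the jar), 52 mm across and 56 mm tall, 0.1 to 0.19 kg, heavy at the bottom, standing loose; origin at the centre of its underside, z towards the cap. May be absent (None).
- jar2: Squat amber vitamin jar with a wide white screw cap (20 mm tall, as wide as the jar), 52 mm across and 56 mm tall, 0.1 to 0.19 kg, heavy at the bottom, standing loose; origin at the centre of its underside, z towards the cap. May be absent (None).
- jar3: Squat amber vitamin jar with a wide white screw cap (20 mm tall, as wide as the jar), 58 mm across and 50 mm tall, 0.1 to 0.19 kg, heavy at the bottom, standing loose; origin at the centre of its underside, z towards the cap. May be absent (None).
- jar4: Squat amber vitamin jar with a wide white screw cap (20 mm tall, as wide as the jar), 58 mm across and 50 mm tall, 0.1 to 0.19 kg, heavy at the bottom, standing loose; origin at the centre of its underside, z towards the cap. May be absent (None).
- jar5: Squat amber vitamin jar with a wide white screw cap (20 mm tall, as wide as the jar), 52 mm across and 56 mm tall, 0.1 to 0.19 kg, heavy at the bottom, standing loose; origin at the centre of its underside, z towards the cap. May be absent (None).
- tumbler: Glass tumbler, 68 mm wide, 105 mm tall; bystander. Origin: centre of its underside.
- mug: White ceramic mug, 80 mm wide, 92 mm tall; bystander. Origin: centre of its underside.
- teaspoon: Steel teaspoon 135 mm long lying on the ledge; bystander.
Things that resemble listed ones, but are neither listed nor needed, are in the scene too. What is shaped like the jar4 but blue or turquoise is not meant.

How it is judged:
On the way, in this order (a step that is already met when the one before it is completed fails the run):
1. the lens is at its height, 180 mm, with both arms still folded (height (world z) of lens between 0.176 and 0.184 m and value of joint inner below 0.35 rad and value of joint outer below 0.3 rad), for 0.2 s.
2. the inner arm has been swung out with the outer arm still folded (value of joint inner above 0.6 rad and value of joint outer below 0.3 rad), for 0.2 s.
3. the outer arm has been unfolded and the lens is centred over the organizer (value of joint outer above 0.3 rad and horizontal distance between lens and organizer_mid below 0.03 m), for 0.2 s.
At the end, for the whole second after the job is handed in: Every jar stands upright (within 0.15 rad) and still on the floor of the tray; the underside of the lens is 180 mm above the ledge (within 4 mm); the lens centre is over the organizer's centre (within 30 mm, seen from above); the arms are at rest; the organizer is within 20 mm of where it was (all of step 3 and x of jar1 in the frame of tray between -0.0925 and 0.0925 m and y of jar1 in the frame of tray between -0.0725 and 0.0725 m and z of each of jar1, jar2, jar3, jar4, jar5 in the frame of tray below 0.015 m and angle between each of jar1, jar2, jar3, jar4, jar5's own z axis and vertical below 0.15 rad and linear speed of each of jar1, jar2, jar3, jar4, jar5 below 0.03 m/s and x of jar2 in the frame of tray between -0.0925 and 0.0925 m and y of jar2 in the frame of tray between -0.0725 and 0.0725 m and x of jar3 in the frame of tray between -0.0925 and 0.0925 m and y of jar3 in the frame of tray between -0.0725 and 0.0725 m and x of jar4 in the frame of tray between -0.0925 and 0.0925 m and y of jar4 in the frame of tray between -0.0725 and 0.0725 m and x of jar5 in the frame of tray between -0.0925 and 0.0925 m and y of jar5 in the frame of tray between -0.0725 and 0.0725 m and height (world z) of lens between 0.176 and 0.184 m and value of joint inner above 0.6 rad and distance of organizer from where it was at the start of the episode below 0.02 m and velocity of joint inner between -0.05 and 0.05 rad/s and velocity of joint outer between -0.05 and 0.05 rad/s); the robot touches nothing.
It fails at once if the mug, tumbler or teaspoon is moved more than 30 mm (distance of any of mug, tumbler, teaspoon from where it was at the start of the episode above 0.03 m).
It fails at once if the organizer is moved more than 30 mm (distance of organizer from where it was at the start of the episode above 0.03 m).
Of jar1, jar2, jar3, jar4, jar5 only 3 to 5 are there at a start; the rules pass over those that are not, and their reading is None.
At some moment in a run one of jar1, jar2, jar3, jar4, jar5 may be knocked a few centimetres aside while the robot is not near it.
It also fails if it takes over 210 s, if anything falls off the work surface, if the arm or the gripper's body presses on something with over 40 N, if the wrist force passes 120 N, or if a joint passes its speed limit or range.

## Working session

There is one attempt and no reset: what is moved stays moved. The work goes in short steps, Python scripts to look and compute and a shell command to move; the robot and the scene stay as the last step left them, time stands still between calls to the robot, and variables do not carry over. Pictures are saved under pics/ and viewed, at most 18 in all, crops included, and the job is handed in when it is done.

```bash
mkdir -p pics; cat > h.py <<'E'
import numpy as np, cv2
from plant import observe, capture, job_done, grip_depth
def snap(n,f):
    c=capture(n); cv2.imwrite(f'pics/{f}.png',c['pixels'][:,:,::-1]); np.savez(f'pics/{f}.npz',**c); return c
def load(f): return dict(np.load(f'pics/{f}.npz'))
def proj(c,p):
    p=np.atleast_2d(p); q=(c['world_to_cam']@np.c_[p,np.ones(len(p))].T)[:3].T*[1,-1,-1]
    u=(c['mtx']@q.T).T; return u[:,:2]/u[:,2:]
def ray(c,uv):
    d=np.linalg.inv(c['mtx'])@[uv[0],uv[1],1]; d=d*[1,-1,-1]
    R=c['world_to_cam'][:3,:3];t=c['world_to_cam'][:3,3]
    d=R.T@d; return -R.T@t, d/np.linalg.norm(d)
def plane(c,uv,z):
    o,d=ray(c,uv); return o+d*(z-o[2])/d[2]
def tri(obs):
    A=0;b=0;L=[]
    for c,uv in obs:
        o,d=ray(c,uv);P=np.eye(3)-np.outer(d,d);A=A+P;b=b+P@o
    return np.linalg.solve(A,b)
E
python3 - <<'E'
from h import *
for n in('top','side','wrist'):
    c=snap(n,n+'0'); print(n,c.keys(),c['mtx'].round(1).tolist(),ray(c,(256,192)))
s=observe();print({k:np.round(v,3).tolist() for k,v in s.items()},grip_depth)
a=[cv2.imread(f'pics/{n}0.png') for n in('top','side')]
E
```

```text
top dict_keys(['pixels', 'mtx', 'world_to_cam']) [[401.3, 0.0, 254.9], [0.0, 401.3, 192.4], [0.0, 0.0, 1.0]] (array([0.53473977, 0.01737871, 1.15347035]), array([ 0.06439198,  0.00121777, -0.99792394]))
side dict_keys(['pixels', 'mtx', 'world_to_cam']) [[429.0, 0.0, 251.2], [0.0, 429.0, 191.9], [0.0, 0.0, 1.0]] (array([ 0.11664214, -0.84668905,  0.98479474]), array([ 0.37882095,  0.66914832, -0.63932403]))
wrist dict_keys(['pixels', 'mtx', 'world_to_cam']) [[344.2, 0.0, 254.5], [0.0, 344.2, 193.0], [0.0, 0.0, 1.0]] (array([0.18579101, 0.70429153, 0.37206546]), array([ 0.26011565, -0.09391558, -0.96099933]))
{'time': 0.15, 'qpos': [-1.308, 0.592, 0.048, 1.61, -0.033, 0.943, -0.034], 'joint_vel': [0.001, 0.001, -0.001, -0.005, -0.0, 0.001, 0.0], 'effort': [0.003, -54.924, 1.55, -19.845, 0.01, 0.006, -0.0], 'ee_pos': [0.252, 0.679, 0.303], 'tool_rot': [-3.14, 0.0, 2.786], 'ft_force': [-0.723, 0.068, 0.11], 'moment': [-0.01, -0.026, 0.026], 'grasp_force': 0.0, 'opening': 0.085} 0.0539
```

View pics/top0.png

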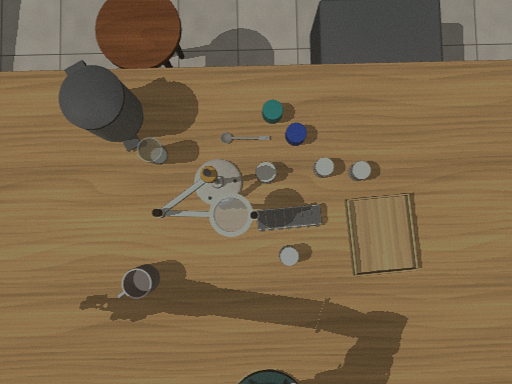

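View pics/side0.png

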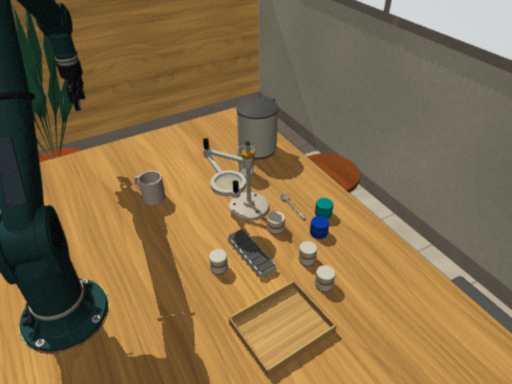

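```bash
python3 - <<'E'
import cv2,numpy as np
a=cv2.imread('pics/top0.png')[125:275,130:330];b=cv2.imread('pics/side0.png')[125:300,190:350]
a=cv2.resize(a,None,fx=3.9,fy=3.9,interpolation=cv2.INTER_CUBIC);cv2.imwrite('pics/c1.png',a)
b=cv2.resize(b,None,fx=3.4,fy=3.4,interpolation=cv2.INTER_CUBIC);cv2.imwrite('pics/c2.png',b)
E
```

```text
(no output)
```

View pics/c1.png

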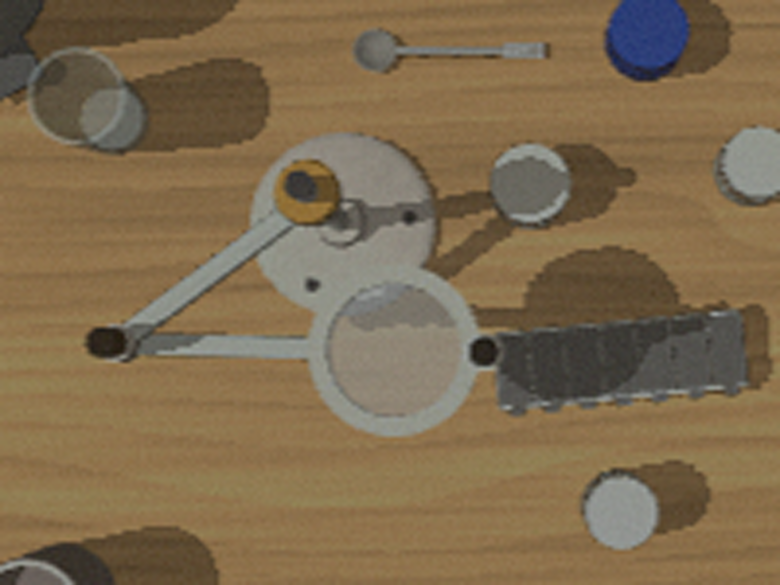

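View pics/c2.png

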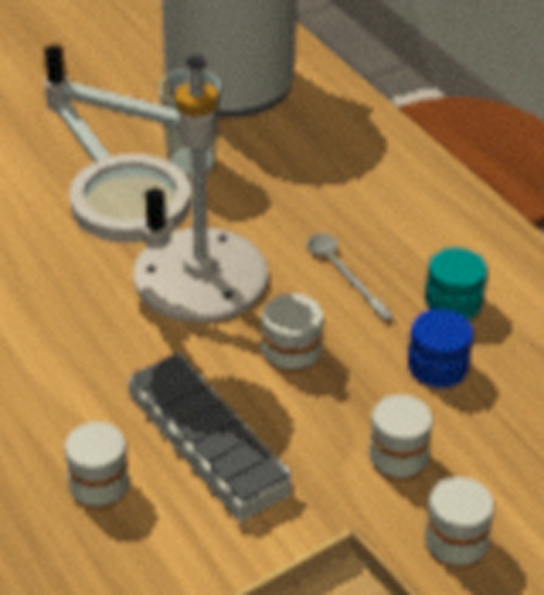

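The top view shows four white-capped jars, at about (265,172), (324,167), (361,170) and (289,256). The turquoise one at (272,111) and the blue one at (296,133) are distractors, and so are the mug at (137,283) and tumbler at (150,150). In the crops, all four chosen ones have a white cap and a brown band. The one at (265,172) is only in the collar's shadow.

```bash
cat > m.py <<'E'
from h import *
def blobs(m,lo,hi):
    n,l,s,c=cv2.connectedComponentsWithStats(m.astype(np.uint8)); return [(c[i].round(1).tolist(),s[i].tolist()) for i in range(1,n) if lo<=s[i,4]<=hi]
E
python3 - <<'E'
from m import *
for n in('top','side'):
    im=load(n+'0')['pixels']; hsv=cv2.cvtColor(im,cv2.COLOR_RGB2HSV); h,s,v=[hsv[...,i].astype(int) for i in range(3)]
    print(n); 
    for nm,m,lo,hi in(('white',(s<50)&(v>105),40,3000),('black',(v<45),12,200),('brass',(s>190)&(v>100)&(h>10)&(h<30),8,400)):
        for b in blobs(m,lo,hi):
            if 100<b[0][0]<450 and 80<b[0][1]<380: print(nm,b)
T,S=load('top0'),load('side0')
tc=lambda x,y:(130+x/3.9,125+y/3.9); sc=lambda x,y:(190+x/3.4,125+y/3.4)
for nm,t,s in(('A',tc(532,181),sc(293,316)),('B',(324.7,166.5),sc(401,421)),('C',(361,170),sc(460,505)),('D',tc(620,511),sc(96,447)),
  ('posttop',tc(299,184),sc(197,62)),('collartop',tc(308,190),sc(197,93)),('elbowtop',tc(99,341),sc(54,50)),('headtop',tc(485,350),sc(155,193)),('foot',tc(342,222),sc(200,268)),
  ('lens',tc(397,348),sc(132,192)),('orgNW',tc(495,343),sc(178,356)),('orgNE',tc(740,312),sc(290,478)),('orgSE',tc(746,382),sc(238,508))):
    p=tri([(T,t),(S,s)]); print(nm,p.round(4),(proj(T,p)[0]-t).round(1),(proj(S,p)[0]-s).round(1))
E
```

```text
top
white ([245.7, 137.3], [224, 133, 46, 8, 134])
white ([156.2, 153.4], [151, 148, 12, 13, 114])
white ([324.2, 166.1], [315, 157, 19, 19, 270])
white ([219.5, 200.3], [158, 159, 100, 78, 2871])
white ([361.0, 169.6], [352, 161, 19, 18, 270])
white ([265.9, 164.6], [257, 162, 18, 7, 60])
white ([267.2, 176.1], [258, 170, 18, 12, 96])
white ([288.8, 256.0], [280, 247, 19, 19, 278])
white ([135.7, 280.8], [117, 268, 35, 30, 243])
black ([123.0, 89.4], [120, 82, 5, 16, 20])
black ([121.9, 105.8], [119, 99, 6, 15, 21])
black ([107.8, 123.1], [96, 115, 23, 15, 29])
black ([157.3, 212.3], [153, 209, 9, 7, 31])
black ([253.7, 214.6], [251, 212, 6, 6, 29])
black ([271.2, 373.5], [244, 370, 53, 13, 87])
side
white ([255.0, 137.8], [250, 125, 12, 26, 102])
white ([310.9, 151.3], [304, 146, 16, 9, 49])
white ([226.6, 154.9], [209, 150, 34, 11, 111])
white ([226.9, 177.4], [207, 156, 40, 39, 495])
white ([150.9, 186.8], [141, 172, 20, 32, 272])
white ([423.4, 245.0], [351, 185, 161, 133, 2290])
white ([248.4, 205.4], [230, 193, 38, 26, 721])
white ([275.5, 218.2], [268, 212, 16, 14, 171])
whit
[... 265 characters left out ...]
 11, 6, 38])
A [ 0.6624 -0.0113  0.0488] [-0.  0.] [ 0. -0.]
B [ 0.672  -0.1723  0.0511] [-0.1  0.1] [ 0.1 -0. ]
C [ 0.66   -0.2719  0.0512] [-0.1  0.1] [ 0.1 -0. ]
D [ 0.4299 -0.0675  0.0522] [ 0.1 -0.2] [-0.2  0. ]
posttop [0.6402 0.1275 0.2599] [ 0.2 -0.4] [-0.3  0. ]
collartop [0.6397 0.1266 0.2269] [ 0.1 -0.1] [-0.1  0. ]
elbowtop [0.5529 0.2498 0.2337] [ 0.2 -0.3] [-0.3 -0. ]
headtop [0.5421 0.0235 0.2199] [ 0. -0.] [-0.  0.]
foot [0.6394 0.1274 0.0134] [-0.  0.] [ 0. -0.]
lens [0.5454 0.0779 0.1825] [ 0.1 -0.2] [-0.2  0. ]
orgNW [0.5511 0.0162 0.0281] [ 0.4 -0.9] [-0.9  0.1]
orgNE [ 0.5673 -0.1596  0.025 ] [ 0.  -0.1] [-0.1  0. ]
orgSE [ 0.5157 -0.1626  0.0201] [-0.2  0.3] [ 0.4 -0. ]
```

```bash
python3 - <<'E'
import cv2,numpy as np
a=cv2.imread('pics/top0.png')[180:285,335:430];b=cv2.imread('pics/side0.png')[280:380,222:342]
a=cv2.resize(a,None,fx=4,fy=4,interpolation=cv2.INTER_CUBIC)
b=cv2.resize(b,None,fx=3.4,fy=3.4,interpolation=cv2.INTER_CUBIC);o=np.zeros((420,800,3),np.uint8);o[:,:380]=a;o[:340,385:385+408]=b;cv2.imwrite('pics/c3.png',o)
E
```

```text
(no output)
```

View pics/c3.png

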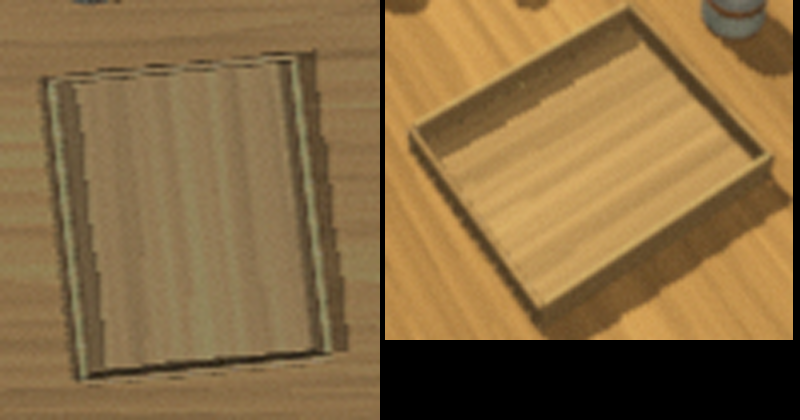

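```bash
python3 - <<'E'
from m import *
T,S=load('top0'),load('side0')
tc=lambda x,y:(335+x/4,180+y/4); sc=lambda x,y:(222+(x-385)/3.4,280+y/3.4)
P=[]
for nm,t,s in(('NW',tc(47,80),sc(628,8)),('NE',tc(297,55),sc(772,157)),('SE',tc(330,352),sc(540,303)),('SW',tc(82,378),sc(412,130))):
    p=tri([(T,t),(S,s)]); P.append(p);print(nm,p.round(4),(proj(T,p)[0]-t).round(1))
P=np.array(P);c=P.mean(0);x=(P[0]+P[1]-P[2]-P[3])/2;y=(P[0]+P[3]-P[1]-P[2])/2
print(c,np.linalg.norm(x),np.linalg.norm(y),np.degrees(np.arctan2(x[1],x[0])),np.degrees(np.arctan2(-y[0],y[1])))
yaw=(np.arctan2(x[1],x[0])+np.arctan2(-y[0],y[1]))/2
for a,b in((48,43),(48,-43),(-48,43),(-48,-43)):
    print(a,b,(c[:2]+np.array([[np.cos(yaw),-np.sin(yaw)],[np.sin(yaw),np.cos(yaw)]])@[a/1e3,b/1e3]).round(4))
E
```

```text
NW [ 0.5796 -0.236   0.0242] [ 0. -0.]
NE [ 0.5924 -0.4091  0.0315] [-0.1  0.2]
SE [ 0.3858 -0.4215  0.0327] [-0.3  0.6]
SW [ 0.3723 -0.2522  0.0269] [ 0. -0.]
[ 0.4825309  -0.32971092  0.02881118] 0.20750954749505096 0.171783069707711 3.962228151574176 4.388098228213829
48 43 [ 0.5273 -0.2833]
48 -43 [ 0.5335 -0.3691]
-48 43 [ 0.4315 -0.2903]
-48 -43 [ 0.4378 -0.3761]
```

```bash
cat > plan.py <<'E'
# usage: python3 plan.py "x,y,z,yawdeg" ...   (mm for xyz) relative rows, chained from the measured pose
import sys,numpy as np
from plant import observe
s=observe(); p=np.array(s['ee_pos'])*1e3; yaw=np.degrees(s['tool_rot'][2])
print('now',p.round(1),round(yaw,1),'q7',round(s['qpos'][6],2),'t',round(s['time'],1),'open',round(s['opening']*1e3,1),'grip',round(s['grasp_force'],1))
for w in sys.argv[1:]:
    t=np.array([float(v) for v in w.split(',')]); c,n=np.cos(np.radians(yaw)),np.sin(np.radians(yaw)); d=t[:3]-p
    dy=(t[3]-yaw+180)%360-180
    v=np.array([d[0]*c+d[1]*n,d[0]*n-d[1]*c,-d[2]])/150
    print(w,v.round(3).tolist(),round(-dy/360,4),'rows',round(max(np.linalg.norm(d)/41.7,abs(dy)/7.16),1)); p=t[:3];yaw=t[3]
E
python3 plan.py 300,570,370,130 370,440,370,94.2 450,310,370,94.2 530,190,370,94.2 590,60,350,94.2 630,-90,300,94.2 655,-220,250,94.2 660,-272,160,94.2
```

```text
now [252.4 679.1 303. ] 159.6 q7 -0.03 t 0.1 open 85.1 grip 0.0
300,570,370,130 [-0.551, -0.571, -0.447] 0.0823 rows 4.1
370,440,370,94.2 [-0.964, -0.2, -0.0] 0.0994 rows 5.0
450,310,370,94.2 [-0.903, 0.468, -0.0] -0.0 rows 3.7
530,190,370,94.2 [-0.837, 0.473, -0.0] -0.0 rows 3.5
590,60,350,94.2 [-0.894, 0.335, 0.133] -0.0 rows 3.5
630,-90,300,94.2 [-1.017, 0.193, 0.333] -0.0 rows 3.9
655,-220,250,94.2 [-0.877, 0.103, 0.333] -0.0 rows 3.4
660,-272,160,94.2 [-0.348, 0.008, 0.6] -0.0 rows 2.5
```

```bash
python3 -m handwheel '[[[1,-0.551,-0.571,-0.447,0.0823],[1,-0.551,-0.571,-0.447,0.0823],[1,-0.551,-0.571,-0.447,0.0823],[1,-0.551,-0.571,-0.447,0.0823],[1,-0.551,-0.571,-0.447,0.0823]]]' 40
python3 plan.py 370,440,370,94.2
```

```text
time: 0.57
ee_pos: [0.3039, 0.5672, 0.3734]
tool_rot: [3.138, 0.001, 2.259]
ft_force: [0.4, 0.4, -0.4]
opening: 0.0857
grasp_force: 0.0
now [303.9 567.2 373.4] 129.4 q7 -0.37 t 0.6 open 85.7 grip 0.0
370,440,370,94.2 [-0.935, -0.198, 0.023] 0.0978 rows 4.9
```

```bash
python3 -m handwheel '[[[1,-0.964,-0.2,0,0.0994],[1,-0.964,-0.2,0,0.0994],[1,-0.964,-0.2,0,0.0994],[1,-0.964,-0.2,0,0.0994],[1,-0.964,-0.2,0,0.0994]]]' >/dev/null
python3 -m handwheel '[[[1,-0.903,0.468,0,0],[1,-0.903,0.468,0,0],[1,-0.903,0.468,0,0],[1,-0.903,0.468,0,0]]]' >/dev/null
python3 -m handwheel '[[[1,-0.837,0.473,0,0],[1,-0.837,0.473,0,0],[1,-0.837,0.473,0,0],[1,-0.837,0.473,0,0]]]'
python3 -m handwheel '[[[1,-0.894,0.335,0.133,0],[1,-0.894,0.335,0.133,0],[1,-0.894,0.335,0.133,0],[1,-0.894,0.335,0.133,0]]]' >/dev/null
python3 -m handwheel '[[[1,-1,0.193,0.333,0],[1,-1,0.193,0.333,0],[1,-1,0.193,0.333,0],[1,-1,0.193,0.333,0]]]' >/dev/null
python3 -m handwheel '[[[1,-0.877,0.103,0.333,0],[1,-0.877,0.103,0.333,0],[1,-0.877,0.103,0.333,0],[1,-0.877,0.103,0.333,0],[1,-0.877,0.103,0.333,0]]]'
python3 plan.py 660,-272,180,94.2 660,-272,92,94.2; python3 -c "
from h import *
snap('wrist','w1')"
```

```text
time: 1.65
ee_pos: [0.5325, 0.1863, 0.3705]
tool_rot: [3.14, 0.003, 1.642]
ft_force: [0.3, -0.8, 0.7]
opening: 0.0855
grasp_force: 0.0
time: 2.73
ee_pos: [0.6541, -0.2221, 0.248]
tool_rot: [-3.138, 0.003, 1.64]
ft_force: [-0.7, -1.0, 0.1]
opening: 0.0855
grasp_force: 0.0
now [ 654.1 -222.1  248. ] 94.0 q7 0.63 t 2.7 open 85.5 grip 0.0
660,-272,180,94.2 [-0.334, 0.016, 0.453] -0.0006 rows 2.0
660,-272,92,94.2 [0.0, 0.0, 0.587] -0.0 rows 2.1
```

View pics/w1.png

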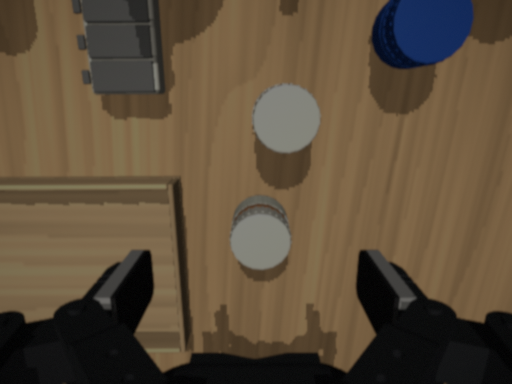

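The wrist view shows jar B's cap at (286,118), jar C's cap at (261,240), the tray's NE-side corner at (180,178) and the blue distractor at (430,28).

```bash
python3 - <<'E'
from m import *
W,T,S=load('w1'),load('top0'),load('side0')
for nm,w,t,s in(('B',(286,118),(324.4,166.3),(307.9,248.6)),('C',(261,240),(361,169.7),(325.2,273.3))):
    p=tri([(W,w),(T,t),(S,s)]); print(nm,p.round(4),[(proj(c,p)[0]-u).round(1).tolist() for c,u in((W,w),(T,t),(S,s))],tri([(W,w),(T,t)]).round(4))
print(proj(W,[[.66,-.272,.05],[.66,-.272,.056]]))
print('tray corner',plane(W,(180,178),.032),plane(W,(172,187),.032))
E
python3 plan.py 661,-273,180,94.2 661,-273,92,94.2
```

```text
B [ 0.6732 -0.17    0.0496] [[-0.7, 2.6], [-0.7, -0.0], [0.0, -0.1]] [ 0.67   -0.1663  0.0807]
C [ 0.6614 -0.2709  0.0499] [[-1.0, 1.1], [-0.6, 0.0], [0.4, 0.0]] [ 0.6629 -0.2762  0.0356]
[[258.29187296 242.27132112]
 [258.34293872 245.30891488]]
tray corner [ 0.58978501 -0.22545175  0.032     ] [ 0.58299076 -0.233911    0.032     ]
now [ 654.6 -218.7  248.7] 94.1 q7 0.63 t 2.8 open 85.6 grip 0.0
661,-273,180,94.2 [-0.364, 0.016, 0.458] -0.0002 rows 2.1
661,-273,92,94.2 [0.0, 0.0, 0.587] -0.0 rows 2.1
```

```bash
python3 -m handwheel '[[[1,-0.36,0.016,0.45,0],[1,-0.36,0.016,0.45,0],[1,-0.36,0.016,0.45,0],[1,-0.36,0.016,0.45,0]]]'
python3 plan.py 661,-272,94,94.2
```

```text
time: 3.12
ee_pos: [0.6603, -0.2694, 0.1806]
tool_rot: [-3.137, -0.003, 1.645]
ft_force: [0.6, 0.1, 0.6]
opening: 0.0854
grasp_force: 0.0
now [ 660.3 -269.4  180.6] 94.3 q7 0.72 t 3.1 open 85.4 grip 0.0
661,-272,94,94.2 [-0.018, 0.003, 0.577] 0.0002 rows 2.1
```

```bash
python3 -m handwheel '[[[1,-0.018,0.003,0.57,0],[1,-0.018,0.003,0.57,0],[1,-0.018,0.003,0.57,0],[-1,-0.018,0.003,0.57,0],[-1,-0.018,0.003,0.57,0],[-1,-0.018,0.003,0.57,0],[-1,-0.018,0.003,0.57,0],[-1,-0.018,0.003,0.57,0]]]' 40
python3 -m handwheel '[[[-1,0,0,0,0],[-1,0,0,0,0],[-1,0,0,0,0],[-1,0,0,-0.3,0],[-1,0,0,-0.6,0],[-1,0,0,-0.6,0],[-1,0,0,-0.6,0]]]'
python3 plan.py 610,-320,184,94.2 531,-370,184,94.2 531,-370,101,94.2
```

```text
time: 3.78
ee_pos: [0.6639, -0.2738, 0.1018]
tool_rot: [3.136, 0.002, 1.645]
ft_force: [0.3, 0.8, 8.0]
opening: 0.0496
grasp_force: 42.8
time: 4.37
ee_pos: [0.6643, -0.275, 0.1936]
tool_rot: [3.133, 0.004, 1.644]
ft_force: [0.6, -0.2, -2.1]
opening: 0.0498
grasp_force: 43.2
now [ 664.3 -275.   193.6] 94.2 q7 0.72 t 4.4 open 49.8 grip 43.2
610,-320,184,94.2 [-0.273, -0.383, 0.064] -0.0 rows 1.7
531,-370,184,94.2 [-0.294, -0.55, -0.0] -0.0 rows 2.2
531,-370,101,94.2 [0.0, 0.0, 0.553] -0.0 rows 2.0
```

```bash
python3 -m handwheel '[[[-1,0,0,0,0],[-1,0,0,0,0]]]';python3 -m handwheel '[[[-1,0,0,0,0],[-1,0,0,0,0]]]'
python3 -c "
from h import *
snap('wrist','w2');snap('side','s2')
a=cv2.imread('pics/w2.png');b=cv2.imread('pics/s2.png')[180:384,190:446]
cv2.imwrite('pics/c4.png',np.hstack([cv2.resize(a,(400,300)),cv2.resize(b,(400,319))[:300]]))"
```

```text
time: 4.53
ee_pos: [0.6609, -0.2724, 0.1868]
tool_rot: [-3.139, -0.002, 1.645]
ft_force: [-0.7, 0.1, -1.9]
opening: 0.0503
grasp_force: 43.2
time: 4.7
ee_pos: [0.6609, -0.2728, 0.1862]
tool_rot: [-3.139, -0.002, 1.644]
ft_force: [-0.0, 0.1, -2.2]
opening: 0.0501
grasp_force: 43.2
```

View pics/c4.png

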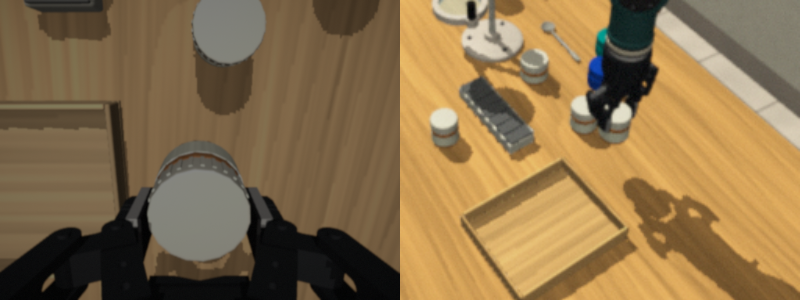

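```bash
python3 - <<'E'
from m import *
W=load('w2')
print(plane(W,(118*1.28,102*1.28),.032),plane(W,(122*1.28,102*1.28),0.))
print('B',plane(W,(228*1.28,24*1.28),.053))
c,n=np.cos(np.radians(4.2)),np.sin(np.radians(4.2))
print(proj(W,[.4825+.1075*c-.0875*n,-.330+.1075*n+.0875*c,.032])/1.28)
E
python3 plan.py 600,-325,186,94.2 530,-370,186,94.2 530,-370,104,94.2
```

```text
[ 0.59049665 -0.22945437  0.032     ] [ 0.58490102 -0.23314247  0.        ]
B [ 0.67287235 -0.16785099  0.053     ]
[[109.351121   107.93715602]]
now [ 661.3 -273.2  186.7] 94.2 q7 0.72 t 4.8 open 50.1 grip 43.2
600,-325,186,94.2 [-0.315, -0.433, 0.004] 0.0 rows 1.9
530,-370,186,94.2 [-0.265, -0.487, -0.0] -0.0 rows 2.0
530,-370,104,94.2 [0.0, 0.0, 0.547] -0.0 rows 2.0
```

```bash
python3 -m handwheel '[[[-1,-0.3,-0.41,0,0],[-1,-0.3,-0.41,0,0],[-1,-0.58,-0.89,0,0],[-1,-0.58,-0.89,0,0],[-1,-0.58,-0.89,0,0],[-1,-0.58,-0.89,0,0],[-1,-0.58,-0.89,0,0]]]'
python3 plan.py 534,-366,104,94.2
```

```text
time: 5.38
ee_pos: [0.5351, -0.3702, 0.1879]
tool_rot: [3.141, -0.001, 1.643]
ft_force: [1.0, 0.5, -2.8]
opening: 0.0503
grasp_force: 43.1
now [ 535.1 -370.2  187.9] 94.1 q7 0.94 t 5.4 open 50.3 grip 43.1
534,-366,104,94.2 [0.028, -0.005, 0.559] -0.0002 rows 2.0
```

```bash
python3 -m handwheel '[[[-1,0.02,-0.005,0.25,0],[-1,0.02,-0.005,0.45,0],[-1,0.02,-0.005,0.55,0],[-1,0.02,-0.005,0.55,0],[-1,0.02,-0.005,0.55,0],[-1,0.02,-0.005,0.55,0]]]'
python3 -m handwheel '[[[-1,0,0,0.01,0],[-1,0,0,0.02,0],[-1,0,0,0.02,0]]]'
```

```text
time: 5.88
ee_pos: [0.5355, -0.3662, 0.1054]
tool_rot: [3.141, -0.0, 1.646]
ft_force: [1.1, 0.5, -1.6]
opening: 0.0499
grasp_force: 51.9
time: 6.13
ee_pos: [0.5349, -0.3666, 0.103]
tool_rot: [3.141, -0.0, 1.645]
ft_force: [-0.0, 1.3, 0.7]
opening: 0.0501
grasp_force: 52.3
```

```bash
python3 -m handwheel '[[[0.55,0,0,0,0],[0.55,0,0,0,0],[0.55,0,0,0,0],[0.55,0,0,0,0],[0.55,0,0,-0.25,0],[0.55,0,0,-0.55,0],[0.8,0,0,-0.55,0]]]'
python3 plan.py 600,-270,190,94.2 673,-169,190,94.2 673,-169,95,94.2
```

```text
time: 6.72
ee_pos: [0.5367, -0.3701, 0.1915]
tool_rot: [3.133, 0.007, 1.643]
ft_force: [0.4, -1.9, 1.1]
opening: 0.0758
grasp_force: 0.0
now [ 536.7 -370.1  191.5] 94.2 q7 0.94 t 6.7 open 75.8 grip 0.0
600,-270,190,94.2 [0.635, 0.469, 0.01] -0.0001 rows 2.8
673,-169,190,94.2 [0.636, 0.535, -0.0] -0.0 rows 3.0
673,-169,95,94.2 [0.0, 0.0, 0.633] -0.0 rows 2.3
```

```bash
python3 -m handwheel '[[[0.9,0.623,0.507,0,0],[0.9,0.623,0.507,0,0],[0.9,0.623,0.507,0,0]]]' >/dev/null
python3 -m handwheel '[[[0.9,0.623,0.507,0,0],[0.9,0.623,0.507,0,0],[0.9,0.623,0.507,0,0],[0.9,0.623,0.507,0,0],[0.9,0.623,0.507,0,0]]]'
python3 plan.py 673,-169,96,94.2
python3 - <<'E'
from m import *
c=snap('wrist','w3');im=c['pixels'];hsv=cv2.cvtColor(im,cv2.COLOR_RGB2HSV)
for b in blobs((hsv[...,1]<45)&(hsv[...,2]>120),800,20000): print(b,plane(c,b[0],.053))
print(proj(c,[.673,-.169,.053]))
E
```

```text
time: 7.38
ee_pos: [0.6743, -0.1649, 0.1846]
tool_rot: [3.14, -0.002, 1.651]
ft_force: [-0.0, -0.5, 0.2]
opening: 0.0811
grasp_force: 0.0
now [ 674.3 -164.9  184.6] 94.6 q7 0.6 t 7.4 open 81.1 grip 0.0
673,-169,96,94.2 [-0.026, -0.011, 0.591] 0.0012 rows 2.1
([252.3, 218.4], [212, 181, 82, 76, 4770]) [ 0.67328116 -0.16825313  0.053     ]
[[251.7543956  219.49201701]]
```

```bash
python3 -m handwheel '[[[0.9,-0.02,-0.01,0.59,0.001],[0.9,-0.02,-0.01,0.59,0.001],[0.9,-0.02,-0.01,0.59,0.001],[-1,-0.02,-0.01,0.59,0.001],[-1,-0.02,-0.01,0.59,0.001],[-1,-0.02,-0.01,0.59,0.001],[-1,-0.02,-0.01,0.59,0.001],[-1,-0.02,-0.01,0.59,0.001]]]' 40
python3 -m handwheel '[[[-1,0,0,0,0],[-1,0,0,0,0],[-1,0,0,0,0],[-1,0,0,-0.3,0],[-1,0,0,-0.6,0],[-1,0,0,-0.6,0],[-1,0,0,-0.6,0],[-1,0,0,-0.6,0]]]'
python3 plan.py 600,-225,186,94.2 528,-280,186,94.2
```

```text
time: 8.1
ee_pos: [0.6722, -0.1737, 0.0992]
tool_rot: [3.138, 0.002, 1.637]
ft_force: [-0.0, -0.8, 4.5]
opening: 0.05
grasp_force: 42.4
time: 8.77
ee_pos: [0.6707, -0.172, 0.187]
tool_rot: [3.141, -0.001, 1.638]
ft_force: [-0.4, 0.9, -2.1]
opening: 0.05
grasp_force: 43.2
now [ 670.7 -172.   187. ] 93.9 q7 0.6 t 8.8 open 50.0 grip 43.2
600,-225,186,94.2 [-0.321, -0.494, 0.007] -0.0009 rows 2.1
528,-280,186,94.2 [-0.331, -0.506, -0.0] -0.0 rows 2.2
```

```bash
python3 -m handwheel '[[[-1,-0.65,-1,0,0],[-1,-0.65,-1,0,0],[-1,-0.65,-1,0,0],[-1,-0.65,-1,0,0],[-1,-0.65,-1,0,0],[-1,-0.65,-1,0,0],[-1,-0.65,-1,0,0]]]'
python3 plan.py 528,-280,104,94.2
```

```text
time: 9.35
ee_pos: [0.5259, -0.28, 0.1851]
tool_rot: [-3.138, -0.002, 1.635]
ft_force: [0.5, 0.2, -0.9]
opening: 0.0498
grasp_force: 43.1
now [ 525.9 -280.   185.1] 93.7 q7 0.84 t 9.3 open 49.8 grip 43.1
528,-280,104,94.2 [-0.001, 0.014, 0.54] -0.0014 rows 1.9
```

```bash
python3 -m handwheel '[[[-1,0,0.01,0.25,0],[-1,0,0.01,0.45,0],[-1,0,0.01,0.53,0],[-1,0,0.01,0.54,0],[-1,0,0.01,0.55,0],[-1,0,0.01,0.55,0],[-1,0,0.01,0.55,0]]]'
python3 -m handwheel '[[[0.55,0,0,0,0],[0.55,0,0,0,0],[0.55,0,0,0,0],[0.55,0,0,0,0],[0.55,0,0,-0.25,0],[0.55,0,0,-0.55,0],[0.8,0,0,-0.55,0],[0.9,0,0,-0.55,0]]]'
python3 plan.py 595,-145,187,94.2 662,-11,187,94.2
```

```text
time: 9.93
ee_pos: [0.5299, -0.2792, 0.1042]
tool_rot: [3.141, -0.0, 1.639]
ft_force: [0.3, -0.1, -2.3]
opening: 0.0501
grasp_force: 46.0
time: 10.6
ee_pos: [0.5309, -0.281, 0.1897]
tool_rot: [3.136, 0.003, 1.638]
ft_force: [-0.3, -0.1, -0.5]
opening: 0.0813
grasp_force: 0.0
now [ 530.9 -281.   189.7] 93.8 q7 0.85 t 10.6 open 81.3 grip 0.0
595,-145,187,94.2 [0.876, 0.487, 0.018] -0.001 rows 3.6
662,-11,187,94.2 [0.858, 0.511, -0.0] -0.0 rows 3.6
```

```bash
python3 -m handwheel '[[[0.9,0.876,0.487,0,0],[0.9,0.876,0.487,0,0],[0.9,0.876,0.487,0,0],[0.9,0.876,0.487,0,0]]]' >/dev/null
python3 -m handwheel '[[[0.9,0.858,0.511,0,0],[0.9,0.858,0.511,0,0],[0.9,0.858,0.511,0,0],[0.9,0.858,0.511,0,0],[0.9,0.858,0.511,0,0],[0.9,0.858,0.511,0,0]]]'
python3 plan.py 662,-11,96,94.2
python3 - <<'E'
from m import *
c=snap('wrist','w4');im=c['pixels'];hsv=cv2.cvtColor(im,cv2.COLOR_RGB2HSV)
for b in blobs((hsv[...,1]<60)&(hsv[...,2]>90),300,90000): print(b,plane(c,b[0],.053))
print(proj(c,[.662,-.011,.053]))
E
```

```text
time: 11.43
ee_pos: [0.661, -0.0072, 0.1849]
tool_rot: [-3.139, -0.001, 1.643]
ft_force: [-0.5, -0.6, -0.3]
opening: 0.0811
grasp_force: 0.0
now [661.   -7.2 184.9] 94.1 q7 0.4 t 11.4 open 81.1 grip 0.0
662,-11,96,94.2 [-0.026, 0.005, 0.592] -0.0002 rows 2.1
([241.0, 38.8], [146, 0, 197, 93, 13209]) [0.64625995 0.09148851 0.053     ]
([417.3, 97.2], [385, 14, 70, 203, 2944]) [0.74706914 0.06839321 0.053     ]
([67.8, 144.2], [24, 141, 87, 9, 524]) [0.54865032 0.02746507 0.053     ]
([258.4, 207.3], [213, 154, 90, 97, 6135]) [ 0.66281206 -0.00320979  0.053     ]
[[256.1554749 219.0618045]]
```

View pics/w4.png

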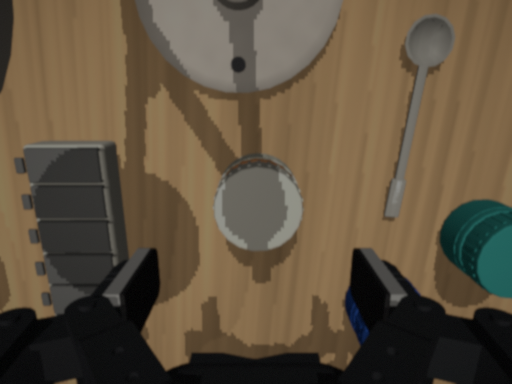

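The cap shows at (258,208), a little nearer the lamp than first measured and about 58 mm wide. The turquoise jar at (490,250) and the spoon at (410,120) are clear of the fingers.

```bash
python3 -m handwheel '[[[0.9,0.008,0.008,0.6,0],[0.9,0.008,0.008,0.6,0],[0.9,0.008,0.008,0.6,0],[-1,0.008,0.008,0.61,0],[-1,0.008,0.008,0.61,0],[-1,0.008,0.008,0.61,0],[-1,0.008,0.008,0.61,0],[-1,0.008,0.008,0.61,0]]]' 40
python3 -m handwheel '[[[-1,0,0,0,0],[-1,0,0,0,0],[-1,0,0,0,0],[-1,0,0,-0.3,0],[-1,0,0,-0.6,0],[-1,0,0,-0.63,0],[-1,0,0,-0.63,0],[-1,0,0,-0.63,0]]]'
python3 plan.py 560,-130,186,94.2 460,-250,186,94.2 446,-372,186,94.2
```

```text
time: 12.15
ee_pos: [0.6632, -0.0092, 0.0969]
tool_rot: [3.139, 0.0, 1.638]
ft_force: [-0.0, -0.0, -1.4]
opening: 0.056
grasp_force: 42.6
time: 12.82
ee_pos: [0.6622, -0.0087, 0.1899]
tool_rot: [3.141, -0.0, 1.638]
ft_force: [-0.2, 0.3, -2.3]
opening: 0.056
grasp_force: 44.3
now [662.2  -8.7 189.9] 93.9 q7 0.4 t 12.8 open 56.0 grip 44.3
560,-130,186,94.2 [-0.761, -0.734, 0.026] -0.0009 rows 3.8
460,-250,186,94.2 [-0.749, -0.723, -0.0] -0.0 rows 3.7
446,-372,186,94.2 [-0.804, -0.153, -0.0] -0.0 rows 2.9
```

```bash
python3 -m handwheel '[[[-1,-0.761,-0.734,0,0],[-1,-0.761,-0.734,0,0],[-1,-0.761,-0.734,0,0],[-1,-0.761,-0.734,0,0]]]' >/dev/null
python3 -m handwheel '[[[-1,-0.749,-0.723,0,0],[-1,-0.749,-0.723,0,0],[-1,-0.749,-0.723,0,0],[-1,-0.749,-0.723,0,0]]]' >/dev/null
python3 -m handwheel '[[[-1,-0.804,-0.153,0,0],[-1,-0.804,-0.153,0,0],[-1,-0.804,-0.153,0,0],[-1,-0.804,-0.153,0,0],[-1,-0.804,-0.153,0,0],[-1,-0.804,-0.153,0,0]]]'
python3 plan.py 446,-372,104,94.2
```

```text
time: 13.98
ee_pos: [0.4435, -0.3703, 0.1876]
tool_rot: [-3.138, -0.004, 1.637]
ft_force: [-0.1, 0.4, -2.0]
opening: 0.0559
grasp_force: 44.1
now [ 443.5 -370.3  187.6] 93.8 q7 1.04 t 14.0 open 55.9 grip 44.1
446,-372,104,94.2 [-0.013, 0.016, 0.557] -0.0011 rows 2.0
```

```bash
python3 -m handwheel '[[[-1,-0.013,0.015,0.25,0],[-1,-0.013,0.015,0.45,0],[-1,-0.013,0.015,0.53,0],[-1,-0.013,0.015,0.56,0],[-1,-0.013,0.015,0.57,0],[-1,-0.013,0.015,0.58,0],[-1,-0.013,0.015,0.58,0]]]'
python3 -m handwheel '[[[0.6,0,0,0,0],[0.6,0,0,0,0],[0.6,0,0,0,0],[0.6,0,0,0,0],[0.6,0,0,-0.25,0],[0.6,0,0,-0.55,0],[0.8,0,0,-0.55,0],[0.9,0,0,-0.55,0]]]'
python3 plan.py 440,-220,184,94.2 430,-67.5,184,94.2
```

```text
time: 14.57
ee_pos: [0.4476, -0.3735, 0.1036]
tool_rot: [3.14, 0.001, 1.638]
ft_force: [1.1, 0.2, -2.0]
opening: 0.0558
grasp_force: 44.1
time: 15.23
ee_pos: [0.4483, -0.3747, 0.1881]
tool_rot: [3.137, 0.004, 1.638]
ft_force: [0.1, 0.1, -0.1]
opening: 0.0813
grasp_force: 0.0
now [ 448.3 -374.7  188.1] 93.8 q7 1.05 t 15.2 open 81.3 grip 0.0
440,-220,184,94.2 [1.033, 0.014, 0.027] -0.001 rows 3.7
430,-67.5,184,94.2 [1.019, 0.008, -0.0] -0.0 rows 3.7
```

```bash
python3 -m handwheel '[[[0.8,1,0.014,0,0],[0.8,1,0.014,0,0],[0.8,1,0.014,0,0],[0.8,1,0.014,0,0]]]' >/dev/null
python3 -m handwheel '[[[0.8,1,0.008,0,0],[0.8,1,0.008,0,0],[0.8,1,0.008,0,0],[0.8,1,0.008,0,0],[0.8,1,0.008,0,0],[0.8,1,0.008,0,0]]]'
python3 plan.py 430,-67.5,96,94.2
python3 - <<'E'
from m import *
c=snap('wrist','w5');im=c['pixels'];hsv=cv2.cvtColor(im,cv2.COLOR_RGB2HSV)
for b in blobs((hsv[...,1]<45)&(hsv[...,2]>120),800,90000): print(b,plane(c,b[0],.053))
print(proj(c,[.430,-.0675,.053]))
E
```

```text
time: 16.07
ee_pos: [0.4296, -0.072, 0.1844]
tool_rot: [-3.14, -0.001, 1.642]
ft_force: [-0.1, -0.7, 0.7]
opening: 0.0769
grasp_force: 0.0
now [429.6 -72.  184.4] 94.1 q7 0.62 t 16.1 open 76.9 grip 0.0
430,-67.5,96,94.2 [0.03, 0.005, 0.589] -0.0003 rows 2.1
([256.1, 202.1], [215, 163, 83, 79, 4993]) [ 0.42969154 -0.06462738  0.053     ]
[[256.26010543 206.58169347]]
```

```bash
python3 -m handwheel '[[[0.8,0.04,0.003,0.4,0],[0.8,0.04,0.003,0.59,0],[0.8,0.04,0.003,0.59,0],[-1,0.04,0.003,0.59,0],[-1,0.04,0.003,0.59,0],[-1,0.04,0.003,0.59,0],[-1,0.04,0.003,0.59,0],[-1,0.04,0.003,0.59,0]]]' 40
python3 -m handwheel '[[[-1,0,0,0,0],[-1,0,0,0,0],[-1,0,0,0,0],[-1,0,0,-0.3,0],[-1,0,0,-0.6,0],[-1,0,0,-0.63,0],[-1,0,0,-0.63,0],[-1,0,0,-0.63,0]]]'
python3 plan.py 434,-175,186,94.2 440,-286,186,94.2
```

```text
time: 16.78
ee_pos: [0.4311, -0.0681, 0.0983]
tool_rot: [3.138, 0.001, 1.638]
ft_force: [0.6, -0.1, -0.4]
opening: 0.0501
grasp_force: 41.6
time: 17.45
ee_pos: [0.4305, -0.0672, 0.1917]
tool_rot: [3.14, -0.0, 1.639]
ft_force: [0.7, 0.1, -0.6]
opening: 0.0498
grasp_force: 43.0
now [430.5 -67.2 191.7] 93.9 q7 0.63 t 17.4 open 49.8 grip 43.0
434,-175,186,94.2 [-0.718, -0.025, 0.038] -0.0008 rows 2.6
440,-286,186,94.2 [-0.741, -0.014, -0.0] -0.0 rows 2.7
```

```bash
python3 -m handwheel '[[[-1,-0.718,-0.025,0,0],[-1,-0.718,-0.025,0,0],[-1,-0.718,-0.025,0,0]]]' >/dev/null
python3 -m handwheel '[[[-1,-0.741,-0.014,0,0],[-1,-0.741,-0.014,0,0],[-1,-0.741,-0.014,0,0],[-1,-0.741,-0.014,0,0],[-1,-0.741,-0.014,0,0]]]'
python3 plan.py 440,-286,104,94.2
```

```text
time: 18.12
ee_pos: [0.4379, -0.2882, 0.1896]
tool_rot: [-3.14, -0.001, 1.634]
ft_force: [-0.2, 1.0, -1.6]
opening: 0.0498
grasp_force: 42.9
now [ 437.9 -288.2  189.6] 93.6 q7 0.98 t 18.1 open 49.8 grip 42.9
440,-286,104,94.2 [0.014, 0.015, 0.571] -0.0017 rows 2.1
```

```bash
python3 -m handwheel '[[[-1,0.014,0.01,0.25,0],[-1,0.014,0.01,0.45,0],[-1,0.014,0.01,0.53,0],[-1,0.014,0.01,0.56,0],[-1,0.014,0.01,0.57,0],[-1,0.014,0.01,0.58,0],[-1,0.014,0.01,0.58,0]]]'
python3 -m handwheel '[[[0.6,0,0,0,0],[0.6,0,0,0,0],[0.6,0,0,0,0],[0.6,0,0,0,0],[0.6,0,0,-0.25,0],[0.6,0,0,-0.5,0],[0.8,0,0,-1,0],[0.8,0,0,-1,0]]]'
python3 -m handwheel '[[[0.8,0,0,-0.8,0],[0.8,0,0,-0.8,0],[0.8,0,0,-0.8,0],[0.8,0,0,-0.8,0],[0.8,0,0,-0.8,0]]]'
python3 plan.py 510,-150,372,94.2 575,-10,372,94.2 640,127,372,94.2
python3 - <<'E'
from m import *
c=snap('top','t6');d=snap('side','s6')
a=c['pixels'][180:285,320:430];b=d['pixels'][200:380,200:380]
cv2.imwrite('pics/c5.png',np.hstack([cv2.resize(a,(400,382)),cv2.resize(b,(382,382))])[:,:,::-1])
E
```

```text
time: 18.7
ee_pos: [0.4407, -0.2839, 0.1045]
tool_rot: [3.141, 0.0, 1.639]
ft_force: [0.1, 0.3, -0.8]
opening: 0.0503
grasp_force: 42.9
time: 19.37
ee_pos: [0.4403, -0.2846, 0.2566]
tool_rot: [3.141, 0.001, 1.637]
ft_force: [0.4, -1.0, -0.1]
opening: 0.0767
grasp_force: 0.0
time: 19.78
ee_pos: [0.4411, -0.2849, 0.3767]
tool_rot: [3.136, 0.002, 1.638]
ft_force: [-0.7, 1.0, -0.8]
opening: 0.0769
grasp_force: 0.0
now [ 441.1 -284.9  376.7] 93.9 q7 0.79 t 19.8 open 76.9 grip 0.0
510,-150,372,94.2 [0.867, 0.519, 0.031] -0.001 rows 3.6
575,-10,372,94.2 [0.899, 0.501, -0.0] -0.0 rows 3.7
640,127,372,94.2 [0.879, 0.499, -0.0] -0.0 rows 3.6
```

View pics/c5.png

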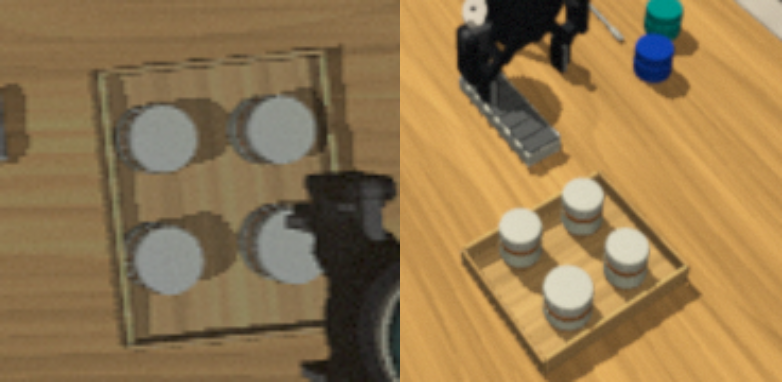

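Four jars stand in the tray, with their caps near (160,137), (282,130), (168,258) and (290,242) in the crop. Next is the lamp collar.

```bash
python3 -m handwheel '[[[0.8,0.867,0.519,0,0],[0.8,0.867,0.519,0,0],[0.8,0.867,0.519,0,0],[0.8,0.867,0.519,0,0]]]' >/dev/null
python3 -m handwheel '[[[0.8,0.899,0.501,0,0],[0.8,0.899,0.501,0,0],[0.8,0.899,0.501,0,0],[0.8,0.899,0.501,0,0]]]' >/dev/null
python3 -m handwheel '[[[0.8,0.879,0.499,0,0],[0.8,0.879,0.499,0,0],[0.8,0.879,0.499,0,0],[0.8,0.879,0.499,0,0],[0.8,0.879,0.499,0,0],[0.8,0.879,0.499,0,0]]]'
python3 - <<'E'
from m import *
c=snap('wrist','w7')
print(proj(c,[[.64,.127,.261],[.64,.127,.227],[.553,.2495,.236],[.542,.0235,.222]]))
E
python3 plan.py 640,127,372,60
```

```text
time: 21.05
ee_pos: [0.6405, 0.1293, 0.3709]
tool_rot: [-3.137, 0.001, 1.642]
ft_force: [-0.6, -0.5, -0.1]
opening: 0.0768
grasp_force: 0.0
[[254.50716946 229.80059085]
 [254.75928482 209.92020338]
 [106.35828444 -15.78050941]
 [114.17759989 329.26570597]]
now [640.2 126.6 371.6] 93.9 q7 0.04 t 21.1 open 76.8 grip 0.0
640,127,372,60 [0.003, -0.001, -0.003] 0.0941 rows 4.7
```

View pics/w7.png

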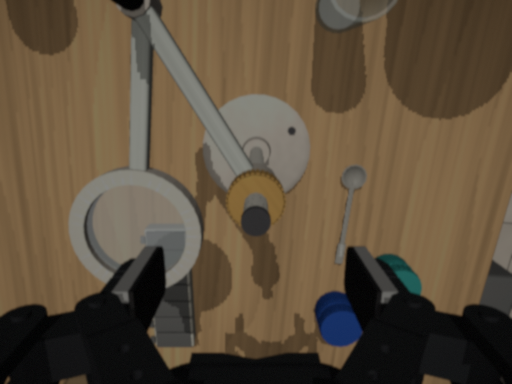

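The post top is at (256,220) and the brass collar at (255,198), about 10 px off what I predicted. I'll view it from the turned wrist as well and average the two.

```bash
python3 -m handwheel '[[[0.6,0,0,0,0.128],[0.6,0,0,0,0.128],[0.6,0,0,0,0.128],[0.6,0,0,0,0.128],[0.6,0,0,0,0.128],[0.6,0,0,0,0.128],[0.6,0,0,0,0.128]]]' >/dev/null
python3 -m handwheel '[[[0.6,0,0,0,0.128],[0.6,0,0,0,0.128],[0.6,0,0,0,0.128],[0.6,0,0,0,0.128],[0.6,0,0,0,0.128],[0.6,0,0,0,0.128],[0.6,0,0,0,0.128]]]' >/dev/null
python3 -m handwheel '[[[0.6,0,0,0,0.128],[0.6,0,0,0,0.128],[0.6,0,0,0,0.128],[0.6,0,0,0,0.128],[0.6,0,0,0,0.128],[0.6,0,0,0,0.128],[0.6,0,0,0,0.128],[0.6,0,0,0,0.128]]]'
python3 plan.py
python3 - <<'E'
from m import *
c=snap('wrist','w8')
for f in('w7','w8'):
    c=load(f);hsv=cv2.cvtColor(c['pixels'],cv2.COLOR_RGB2HSV).astype(int)
    m=(hsv[...,1]>150)&(hsv[...,0]>10)&(hsv[...,0]<26)&(hsv[...,2]>90)
    for b in blobs(m,300,9000):print(f,'brass',b)
    for b in blobs(hsv[...,2]<52,300,3000):print(f,'dark',b,plane(c,b[0],.261))
    print(proj(c,[[.64,.127,.261],[.64,.127,.227]]))
E
```

```text
time: 22.93
ee_pos: [0.6402, 0.1243, 0.3733]
tool_rot: [3.139, 0.0, -0.78]
ft_force: [-0.3, 0.2, 0.5]
opening: 0.0682
grasp_force: 0.0
now [640.2 124.3 373.3] -44.7 q7 -1.97 t 22.9 open 68.2 grip 0.0
w7 dark ([255.3, 220.4], [242, 207, 28, 28, 629]) [0.64003804 0.13262625 0.261     ]
[[254.50716946 229.80059085]
 [254.75928482 209.92020338]]
w8 dark ([423.9, 73.7], [362, 25, 110, 116, 357]) [0.63729224 0.00810102 0.261     ]
w8 dark ([431.2, 98.9], [413, 80, 33, 41, 659]) [0.62486711 0.01280747 0.261     ]
w8 dark ([416.7, 118.1], [397, 98, 39, 39, 625]) [0.62237017 0.02390238 0.261     ]
w8 dark ([402.5, 138.9], [382, 126, 37, 25, 333]) [0.61901981 0.03574425 0.261     ]
w8 dark ([21.4, 217.4], [0, 148, 54, 116, 2372]) [0.73445637 0.2146013  0.261     ]
w8 dark ([442.6, 195.0], [420, 179, 46, 33, 975]) [0.57898382 0.03904666 0.261     ]
w8 dark ([245.8, 228.3], [233, 214, 26, 29, 594]) [0.64138876 0.12999445 0.261     ]
[[251.28052421 226.45186456]
 [251.63398287 207.25934434]]
```

```bash
python3 -m handwheel '[[[0.6,0,0,0.2,0],[0.6,0,0,0.2,0],[0.6,0,0,0.2,0],[0.6,0,0,0.2,0]]]'
python3 plan.py 640.5,129.5,272,-44
```

```text
time: 23.32
ee_pos: [0.6411, 0.126, 0.3447]
tool_rot: [3.142, -0.0, -0.775]
ft_force: [0.5, -0.0, 0.5]
opening: 0.0683
grasp_force: 0.0
now [641.1 126.  344.7] -44.4 q7 -1.95 t 23.3 open 68.3 grip 0.0
640.5,129.5,272,-44 [-0.019, -0.014, 0.485] -0.0012 rows 1.7
```

```bash
python3 -m handwheel '[[[0.6,-0.015,-0.012,0.2,0],[0.6,-0.015,-0.012,0.35,0],[0.6,-0.015,-0.012,0.45,0],[0.6,-0.015,-0.012,0.48,0],[0.6,-0.015,-0.012,0.48,0],[0.6,-0.015,-0.012,0.48,0]]]'
python3 -m handwheel '[[[-1,0,0,0,0],[-1,0,0,0,0],[-1,0,0,0,0],[-1,0,0,0,0],[-1,0,0,0,0],[-1,0,0,0,0]]]' 40
python3 plan.py
python3 - <<'E'
from m import *
d=snap('side','s9');w=snap('wrist','w9')
b=d['pixels'][110:230,180:300]
cv2.imwrite('pics/c6.png',np.hstack([cv2.resize(b,(400,400)),cv2.resize(w['pixels'],(400,300),).repeat(1,0) if 0 else cv2.copyMakeBorder(cv2.resize(w['pixels'],(400,300)),0,100,0,0,cv2.BORDER_CONSTANT)])[:,:,::-1])
E
```

```text
time: 23.82
ee_pos: [0.6415, 0.1292, 0.2733]
tool_rot: [-3.14, -0.002, -0.775]
ft_force: [0.9, 0.6, 0.7]
opening: 0.0684
grasp_force: 0.0
time: 24.32
ee_pos: [0.6415, 0.1295, 0.2736]
tool_rot: [-3.14, -0.001, -0.775]
ft_force: [-1.1, -0.0, 6.3]
opening: 0.0365
grasp_force: 39.7
now [641.5 129.5 273.6] -44.4 q7 -1.89 t 24.3 open 36.5 grip 39.7
```

View pics/c6.png

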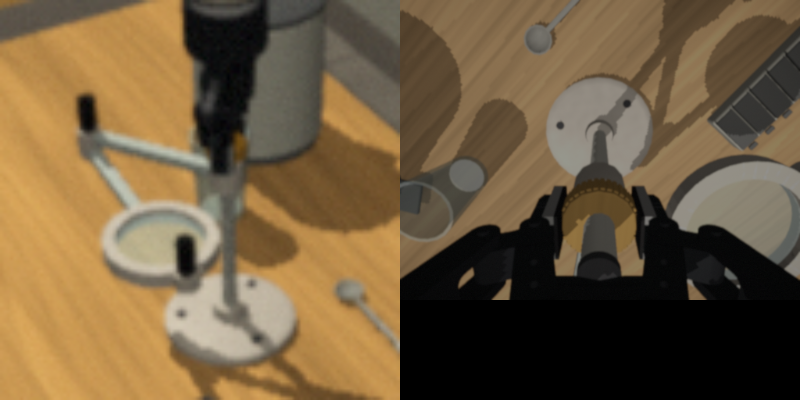

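The pads straddle the brass collar at (600,205) in the wrist half, with the arms still folded. I'll start turning it counter-clockwise.

```bash
for i in 1; do python3 -m handwheel '[[[-1,0,0,-0.001,-0.019],[-1,0,0,-0.002,-0.038],[-1,0,0,-0.003,-0.057],[-1,0,0,-0.004,-0.076],[-1,0,0,-0.005,-0.095],[-1,0,0,-0.006,-0.114],[-1,0,0,-0.007,-0.133],[-1,0,0,-0.008,-0.15]]]'; done
python3 - <<'E'
from m import *
s=observe();print(np.round(s['moment'],2),np.round(s['ft_force'],1))
a=load('s9');b=snap('side','s10')
for n in(a,b):
    hsv=cv2.cvtColor(n['pixels'],cv2.COLOR_RGB2HSV)
    for q in blobs(hsv[...,2]<48,20,90): 
        if 195<q[0][0]<245 and 130<q[0][1]<200: print(q)
E
```

```text
time: 25.08
ee_pos: [0.642, 0.1311, 0.2748]
tool_rot: [-3.139, -0.004, 0.174]
ft_force: [0.5, 2.2, 4.2]
opening: 0.0369
grasp_force: 39.8
[ 0.53 -0.09 -0.08] [0.5 2.2 4.2]
([205.5, 143.4], [204, 139, 4, 10, 37])
([235.2, 186.2], [233, 181, 5, 12, 51])
([205.5, 143.4], [204, 139, 4, 10, 37])
([235.2, 186.0], [233, 181, 5, 11, 48])
```

```bash
R='nothing'
python3 -m handwheel '[[[-1,0,0,-0.001,-0.019],[-1,0,0,-0.002,-0.038],[-1,0,0,-0.003,-0.057],[-1,0,0,-0.004,-0.076],[-1,0,0,-0.005,-0.095],[-1,0,0,-0.006,-0.114],[-1,0,0,-0.007,-0.133],[-1,0,0,-0.008,-0.15]]]' | head -3
python3 -m handwheel '[[[-1,0,0,-0.001,-0.019],[-1,0,0,-0.002,-0.038],[-1,0,0,-0.003,-0.057],[-1,0,0,-0.004,-0.076],[-1,0,0,-0.005,-0.095],[-1,0,0,-0.006,-0.114],[-1,0,0,-0.007,-0.133],[-1,0,0,-0.008,-0.15]]]' | head -4
python3 -m handwheel '[[[-1,0,0,-0.001,-0.019],[-1,0,0,-0.002,-0.038],[-1,0,0,-0.003,-0.057],[-1,0,0,-0.004,-0.076],[-1,0,0,-0.005,-0.095],[-1,0,0,-0.006,-0.114],[-1,0,0,-0.007,-0.133],[-1,0,0,-0.008,-0.15]]]' | head -4
python3 -m handwheel '[[[-1,0,0,-0.001,-0.019],[-1,0,0,-0.002,-0.038],[-1,0,0,-0.003,-0.057],[-1,0,0,-0.004,-0.076],[-1,0,0,-0.005,-0.095],[-1,0,0,-0.006,-0.114],[-1,0,0,-0.007,-0.133],[-1,0,0,-0.008,-0.15]]]'
python3 plan.py
python3 - <<'E'
from m import *
b=snap('side','s11')
for f in('s9','s10','s11'):
    n=load(f);hsv=cv2.cvtColor(n['pixels'],cv2.COLOR_RGB2HSV).astype(int)
    for q in blobs(hsv[...,2]<48,20,90): 
        if 195<q[0][0]<245 and 130<q[0][1]<200: print(q)
    m=(hsv[...,1]<60)&(hsv[...,2]>105); m[:,:195]=0;m[:,245:]=0;m[:156]=0;m[200:]=0
    print([q for q in blobs(m,200,1500)])
p=np.array([[.5454,.0779,.1665],[.5454,.0779,.1765]]);print(proj(n,p))
E
```

```text
time: 25.8
ee_pos: [0.6411, 0.1323, 0.2759]
tool_rot: [-3.14, -0.004, 1.115]
time: 26.47
ee_pos: [0.6396, 0.1324, 0.2771]
tool_rot: [-3.141, -0.005, 2.057]
ft_force: [-4.8, 4.4, 9.4]
time: 27.13
ee_pos: [0.6388, 0.1311, 0.2783]
tool_rot: [3.141, -0.005, 2.999]
ft_force: [-7.4, 1.3, 10.8]
time: 27.8
ee_pos: [0.6393, 0.1296, 0.2795]
tool_rot: [3.14, -0.003, -2.343]
ft_force: [-5.9, -1.2, 11.6]
opening: 0.0368
grasp_force: 41.2
now [639.3 129.6 279.5] -134.2 q7 1.93 t 27.8 open 36.8 grip 41.2
([205.5, 143.4], [204, 139, 4, 10, 37])
([235.2, 186.2], [233, 181, 5, 12, 51])
[([226.1, 178.3], [207, 156, 38, 40, 553])]
([205.5, 143.4], [204, 139, 4, 10, 37])
([235.2, 186.0], [233, 181, 5, 11, 48])
[([227.4, 180.0], [207, 156, 38, 44, 611])]
([205.5, 142.5], [204, 138, 4, 10, 38])
([235.2, 184.8], [233, 180, 5, 11, 47])
[([227.8, 179.3], [207, 156, 38, 44, 640])]
[[228.85868085 185.60565457]
 [228.70134514 183.0345804 ]]
```

```bash
python3 -m handwheel '[[[-1,0,0,-0.001,-0.019],[-1,0,0,-0.002,-0.038],[-1,0,0,-0.003,-0.057],[-1,0,0,-0.004,-0.076],[-1,0,0,-0.005,-0.095],[-1,0,0,-0.006,-0.114],[-1,0,0,-0.007,-0.133],[-1,0,0,-0.008,-0.15]]]' | head -4
python3 -m handwheel '[[[0.6,0,0,0,0],[0.6,0,0,0,0],[0.6,0,0,0,0],[0.6,0,0,0,0],[0.6,0,0,-0.2,0],[0.6,0,0,-0.5,0],[0.6,0,0,-0.6,0],[0.6,0,0,-0.6,0]]]'
python3 plan.py 560,80,370,-80
```

```text
time: 28.52
ee_pos: [0.6407, 0.1292, 0.2807]
tool_rot: [3.141, -0.001, -1.401]
ft_force: [-2.2, -0.2, 9.2]
time: 29.18
ee_pos: [0.6431, 0.1313, 0.3748]
tool_rot: [-3.132, 0.001, -1.404]
ft_force: [-0.3, 0.6, 0.8]
opening: 0.0683
grasp_force: 0.0
now [643.1 131.3 374.8] -80.5 q7 2.77 t 29.2 open 68.3 grip 0.0
560,80,370,-80 [0.245, 0.603, 0.032] -0.0013 rows 2.3
```

```bash
python3 -m handwheel '[[[0.6,0,0,0,0.155],[0.6,0,0,0,0.155],[0.6,0,0,0,0.155],[0.6,0,0,0,0.155],[0.6,0,0,0,0.155],[0.6,0,0,0,0.155],[0.6,0,0,0,0.155],[0.6,0,0,0,0.155]]]' >/dev/null
python3 -m handwheel '[[[0.6,0,0,0,0.155],[0.6,0,0,0,0.155],[0.6,0,0,0,0.155],[0.6,0,0,0,0.155],[0.6,0,0,0,0.155],[0.6,0,0,0,0.155],[0.6,0,0,0,0.155],[0.6,0,0,0,0.155]]]' >/dev/null
python3 -m handwheel '[[[0.6,0,0,0,0.155],[0.6,0,0,0,0.155],[0.6,0,0,0,0.155],[0.6,0,0,0,0.155],[0.6,0,0,0,0.155],[0.6,0,0,0,0.155],[0.6,0,0,0,0.155],[0.6,0,0,0,0.155]]]'
python3 -m handwheel '[[[0.6,0,0,0,0.05],[0.6,0,0,0,0.05],[0.6,0,0,0,0.05],[0.6,0,0,0,0.05],[0.6,0,0,0,0.05],[0.6,0,0,0,0.05]]]'
python3 plan.py 570,60,370,94 
python3 -c "
from h import *
snap('wrist','v1')"
```

```text
time: 31.18
ee_pos: [0.6402, 0.1297, 0.368]
tool_rot: [-3.14, 0.0, 1.952]
ft_force: [0.0, 0.4, -0.1]
opening: 0.0681
grasp_force: 0.0
time: 31.68
ee_pos: [0.6405, 0.1297, 0.3687]
tool_rot: [-3.141, 0.0, 1.645]
ft_force: [0.5, 0.3, 0.1]
opening: 0.0686
grasp_force: 0.0
now [640.5 129.7 368.7] 94.3 q7 -0.08 t 31.7 open 68.6 grip 0.0
570,60,370,94 [-0.429, -0.503, -0.009] 0.0008 rows 2.4
```

```bash
python3 -m handwheel '[[[0.6,-0.43,-0.5,0,0],[0.6,-0.43,-0.5,0,0],[0.6,-0.43,-0.5,0,0],[0.6,-0.43,-0.5,0,0],[0.6,-0.43,-0.5,0,0],[0.6,-0.43,-0.5,0,0],[0.6,-0.43,-0.5,0,0]]]'
python3 -c "
from h import *
c=snap('wrist','v2')
a=load('v1')
cv2.imwrite('pics/c7.png',np.hstack([cv2.resize(x['pixels'],(400,300)) for x in (a,c)])[:,:,::-1])"
```

```text
time: 32.32
ee_pos: [0.5718, 0.0614, 0.3694]
tool_rot: [3.14, -0.001, 1.646]
ft_force: [-0.2, -0.1, 1.0]
opening: 0.0685
grasp_force: 0.0
```

View pics/c7.png

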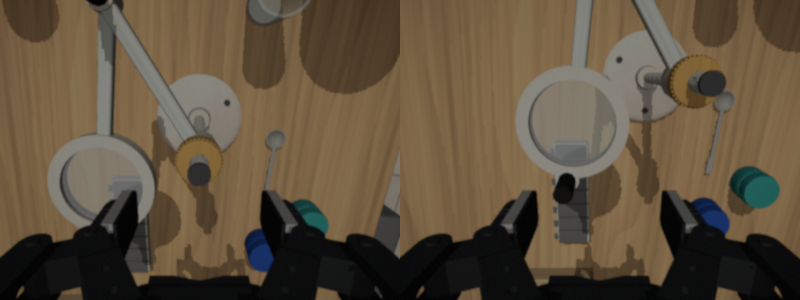

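The ring shows at about (101,181) in the left half and (173,122) in the right half, in half-scale pixels. I'll fit its outer circle in both.

```bash
cat > ring.py <<'E'
from m import *
def ring(c,uv,r0=70,rlo=52,rhi=84):
    g=cv2.GaussianBlur(c['pixels'].astype(np.float32).min(2),(0,0),1); pts=[]
    for a in np.radians(np.arange(0,360,4)):
        r=np.arange(rlo,rhi,.5); x=(uv[0]+r*np.cos(a)).astype(np.float32);y=(uv[1]+r*np.sin(a)).astype(np.float32)
        v=cv2.remap(g,x[None],y[None],cv2.INTER_LINEAR)[0]; k=np.argmin(np.gradient(v)); pts.append((x[k],y[k]))
    pts=np.array(pts,np.float32); e=cv2.fitEllipse(pts)
    for _ in range(4):
        d=np.abs(np.linalg.norm((pts-e[0]),axis=1)-np.mean(e[1])/2); q=pts[d<max(2,np.median(d)*1.8)]; e=cv2.fitEllipse(q)
    return e,len(q)
E
python3 - <<'E'
from ring import *
O=[]
for f,uv in(('v1',(129,232)),('v2',(221,156))):
    c=load(f);e,n=ring(c,uv);print(f,np.round(e[0],1),np.round(e[1],1),n);O.append((c,e[0]))
    R=c['world_to_cam'];o,d=ray(c,e[0]);print('cam z',o,'view dir',-R[2,:3])
p=tri(O);print('ring top centre',p,[(proj(c,p)[0]-u).round(1) for c,u in O])
# collar top / post top
hs=[]
for f in('v1','v2'):
    c=load(f);hsv=cv2.cvtColor(c['pixels'],cv2.COLOR_RGB2HSV).astype(int)
    hs.append([(b[0]) for b in blobs(hsv[...,2]<52,300,1500)]);print(f,hs[-1])
# width-based depth
for z in(.185,.19,.195,.2):
  print(z,[ (np.ptp(proj(c,np.array([p+[0,0,z-p[2]]]*64)+.0535*np.c_[np.cos(np.linspace(0,6.28,64)),np.sin(np.linspace(0,6.28,64)),np.zeros(64)])[:,0])).round(1) for c,_ in O])
E
```

```text
v1 [128.8 235.5] [122.7 140.7] 77
cam z [0.63511817 0.2008993  0.43788799] view dir [ 0.02015377 -0.27855962 -0.96020746]
v2 [220.1 155.8] [143.  147.5] 77
cam z [0.56618517 0.13243797 0.4387129 ] view dir [ 0.02243956 -0.27739045 -0.96049519]
ring top centre [0.54471936 0.08653281 0.1883554 ] [array([-0., -0.]), array([0., 0.])]
v1 [[254.5, 222.6]]
v2 [[397.9, 106.9], [432.5, 238.2]]
0.185 [np.float64(135.8), np.float64(144.1)]
0.19 [np.float64(138.2), np.float64(146.9)]
0.195 [np.float64(140.8), np.float64(149.8)]
0.2 [np.float64(143.4), np.float64(152.8)]
```

```bash
python3 - <<'E'
from ring import *
a,b=load('v1'),load('v2')
print('post top',tri([(a,(254.5,222.6)),(b,(397.9,106.9))]))
E
python3 plan.py 640.5,129.5,369,94 640.5,129.5,369,40 640.5,129.5,369,-15 640.5,129.5,279,-15
```

```text
post top [0.64017169 0.13129971 0.25733818]
now [571.7  61.4 369.3] 94.3 q7 -0.0 t 32.4 open 68.4 grip 0.0
640.5,129.5,369,94 [0.418, 0.492, 0.002] 0.0009 rows 2.3
640.5,129.5,369,40 [0.0, 0.0, -0.0] 0.15 rows 7.5
640.5,129.5,369,-15 [0.0, 0.0, -0.0] 0.1528 rows 7.7
640.5,129.5,279,-15 [0.0, -0.0, 0.6] -0.0 rows 2.2
```

```bash
python3 -m handwheel '[[[0.6,0.42,0.49,0,0],[0.6,0.42,0.49,0,0],[0.6,0.42,0.49,0,0],[0.6,0.42,0.49,0,0]]]' >/dev/null
python3 -m handwheel '[[[0.6,0,0,0,0.15],[0.6,0,0,0,0.15],[0.6,0,0,0,0.15],[0.6,0,0,0,0.15],[0.6,0,0,0,0.15],[0.6,0,0,0,0.15],[0.6,0,0,0,0.15],[0.6,0,0,0,0.15]]]' >/dev/null
python3 -m handwheel '[[[0.6,0,0,0,0.153],[0.6,0,0,0,0.153],[0.6,0,0,0,0.153],[0.6,0,0,0,0.153],[0.6,0,0,0,0.153],[0.6,0,0,0,0.153],[0.6,0,0,0,0.153],[0.6,0,0,0,0.153]]]' >/dev/null
python3 -m handwheel '[[[0.6,0,0,0,0],[0.6,0,0,0,0]]]'
python3 plan.py 640.5,130.5,279,-15
```

```text
time: 34.2
ee_pos: [0.6391, 0.1281, 0.369]
tool_rot: [3.141, 0.001, -0.257]
ft_force: [-0.2, -0.4, 0.1]
opening: 0.0679
grasp_force: 0.0
now [639.1 128.1 369. ] -14.7 q7 -1.71 t 34.2 open 67.9 grip 0.0
640.5,130.5,279,-15 [0.005, -0.018, 0.6] 0.0007 rows 2.2
```

```bash
python3 -m handwheel '[[[0.6,0.005,-0.016,0.2,0],[0.6,0.005,-0.016,0.4,0],[0.6,0.005,-0.016,0.55,0],[0.6,0.005,-0.016,0.6,0],[0.6,0.005,-0.016,0.6,0],[0.6,0.005,-0.016,0.6,0]]]'
python3 -m handwheel '[[[-1,0,0,0,0],[-1,0,0,0,0],[-1,0,0,0,0],[-1,0,0,0,0],[-1,0,0,0,0],[-1,0,0,0,0]]]' 40
python3 -m handwheel '[[[-1,0,0,-0.001,-0.019],[-1,0,0,-0.002,-0.038],[-1,0,0,-0.003,-0.057],[-1,0,0,-0.004,-0.076],[-1,0,0,-0.005,-0.095],[-1,0,0,-0.006,-0.114],[-1,0,0,-0.007,-0.133],[-1,0,0,-0.008,-0.15]]]'
python3 plan.py
```

```text
time: 34.7
ee_pos: [0.6412, 0.1299, 0.2799]
tool_rot: [-3.142, -0.001, -0.259]
ft_force: [0.3, 0.1, 0.8]
opening: 0.0685
grasp_force: 0.0
time: 35.2
ee_pos: [0.6418, 0.1304, 0.2813]
tool_rot: [-3.14, -0.003, -0.259]
ft_force: [-0.2, 0.7, 7.5]
opening: 0.0367
grasp_force: 39.7
time: 35.87
ee_pos: [0.6415, 0.1318, 0.2825]
tool_rot: [-3.141, -0.004, 0.689]
ft_force: [-1.6, 2.9, 6.9]
opening: 0.0367
grasp_force: 39.8
now [641.5 131.8 282.5] 39.5 q7 -0.89 t 35.9 open 36.7 grip 39.8
```

```bash
python3 -m handwheel '[[[-1,0,0,-0.001,-0.019],[-1,0,0,-0.002,-0.038],[-1,0,0,-0.003,-0.057],[-1,0,0,-0.004,-0.076],[-1,0,0,-0.005,-0.095],[-1,0,0,-0.006,-0.114],[-1,0,0,-0.007,-0.133],[-1,0,0,-0.008,-0.15]]]' >/dev/null
python3 -m handwheel '[[[-1,0,0,-0.001,-0.019],[-1,0,0,-0.002,-0.038],[-1,0,0,-0.003,-0.057],[-1,0,0,-0.004,-0.076],[-1,0,0,-0.005,-0.095],[-1,0,0,-0.006,-0.114],[-1,0,0,-0.007,-0.133],[-1,0,0,-0.008,-0.15]]]' >/dev/null
python3 -m handwheel '[[[-1,0,0,-0.001,-0.019],[-1,0,0,-0.002,-0.038],[-1,0,0,-0.003,-0.057],[-1,0,0,-0.004,-0.076],[-1,0,0,-0.005,-0.095],[-1,0,0,-0.006,-0.114],[-1,0,0,-0.007,-0.133],[-1,0,0,-0.008,-0.15]]]' >/dev/null
python3 -m handwheel '[[[-1,0,0,-0.001,-0.019],[-1,0,0,-0.002,-0.038],[-1,0,0,-0.003,-0.057],[-1,0,0,-0.004,-0.076],[-1,0,0,-0.005,-0.095],[-1,0,0,-0.006,-0.114],[-1,0,0,-0.007,-0.133],[-1,0,0,-0.008,-0.15]]]'
python3 -m handwheel '[[[0.6,0,0,0,0],[0.6,0,0,0,0],[0.6,0,0,0,0],[0.6,0,0,0,0],[0.6,0,0,-0.2,0],[0.6,0,0,-0.5,0],[0.6,0,0,-0.6,0],[0.6,0,0,-0.6,0]]]' >/dev/null
python3 -m handwheel '[[[0.6,0,0,0,0.153],[0.6,0,0,0,0.153],[0.6,0,0,0,0.153],[0.6,0,0,0,0.153],[0.6,0,0,0,0.153],[0.6,0,0,0,0.153],[0.6,0,0,0,0.153],[0.6,0,0,0,0.153]]]' >/dev/null
python3 -m handwheel '[[[0.6,0,0,0,0.153],[0.6,0,0,0,0.153],[0.6,0,0,0,0.153],[0.6,0,0,0,0.153],[0.6,0,0,0,0.153],[0.6,0,0,0,0.153],[0.6,0,0,0,0.153],[0.6,0,0,0,0.153]]]' >/dev/null
python3 -m handwheel '[[[0.6,0,0,0,0.142],[0.6,0,0,0,0.142],[0.6,0,0,0,0.142],[0.6,0,0,0,0.142],[0.6,0,0,0,0.142],[0.6,0,0,0,0.142],[0.6,0,0,0,0.142],[0.6,0,0,0,0.142]]]' 
python3 plan.py 570,60,370,94 
python3 -c "
from h import *
snap('wrist','v3')"
```

```text
time: 38.53
ee_pos: [0.64, 0.1295, 0.2872]
tool_rot: [3.141, -0.003, -1.826]
ft_force: [-3.9, -2.4, 9.3]
opening: 0.0364
grasp_force: 40.2
time: 41.2
ee_pos: [0.6403, 0.1304, 0.3742]
tool_rot: [-3.14, 0.001, 1.635]
ft_force: [-0.1, -0.3, -0.2]
opening: 0.0682
grasp_force: 0.0
now [640.3 130.4 374.2] 93.7 q7 -0.2 t 41.2 open 68.2 grip 0.0
570,60,370,94 [-0.438, -0.498, 0.028] -0.0009 rows 2.4
```

```bash
python3 -m handwheel '[[[0.6,-0.44,-0.5,0.03,0],[0.6,-0.44,-0.5,0.03,0],[0.6,-0.44,-0.5,0.03,0],[0.6,-0.44,-0.5,0.03,0],[0.6,-0.44,-0.5,0.03,0],[0.6,-0.44,-0.5,0.03,0],[0.6,-0.44,-0.5,0.03,0]]]' >/dev/null
python3 - <<'E'
from ring import *
snap('wrist','v4');snap('side','s12')
O=[];H=[]
for f,uv in(('v3',(129,232)),('v4',(221,156))):
    c=load(f);e,n=ring(c,uv);e,n=ring(c,e[0]);print(f,np.round(e[0],1),np.round(e[1],1),n);O.append((c,e[0]))
    hsv=cv2.cvtColor(c['pixels'],cv2.COLOR_RGB2HSV).astype(int);b=[b for b in blobs(hsv[...,2]<52,300,1500)];print(b)
print('ring top centre',tri(O))
for f in('s9','s12'):
    n=load(f);hsv=cv2.cvtColor(n['pixels'],cv2.COLOR_RGB2HSV).astype(int)
    print([q for q in blobs(hsv[...,2]<48,20,90) if 195<q[0][0]<245 and 130<q[0][1]<200])
E
```

```text
v3 [129.7 237.7] [123.  140.7] 77
[([254.9, 220.0], [242, 207, 27, 27, 596])]
v4 [220.  156.2] [145.5 150.2] 76
[([397.4, 104.6], [380, 89, 35, 32, 877]), ([432.9, 236.2], [423, 219, 22, 39, 395])]
ring top centre [0.54480398 0.08655953 0.19465785]
[([205.5, 143.4], [204, 139, 4, 10, 37]), ([235.2, 186.2], [233, 181, 5, 12, 51])]
[([205.5, 140.6], [204, 136, 4, 10, 37]), ([235.1, 183.0], [233, 178, 5, 11, 50])]
```

Lens ring underside measures about 179–180 mm, with both arms folded. Next is the elbow grip.

```bash
python3 plan.py 560,160,370,94 553,225,370,125
python3 -m handwheel '[[[0.4,0.66,-0.02,0,0],[0.4,0.66,-0.02,0,0],[0.4,0.66,-0.02,0,0]]]' >/dev/null
python3 -m handwheel '[[[0.4,0.44,-0.02,0,-0.085],[0.4,0.44,-0.02,0,-0.085],[0.4,0.44,-0.02,0,-0.085],[0.4,0.44,-0.02,0,-0.085],[0.4,0.44,-0.02,0,-0.085],[0.4,0.44,-0.02,0,-0.085],[0.4,0.44,-0.02,0,-0.085]]]'
python3 plan.py 553.5,252,370,125
python3 - <<'E'
from ring import *
c=snap('wrist','v5');hsv=cv2.cvtColor(c['pixels'],cv2.COLOR_RGB2HSV).astype(int)
for b in blobs(hsv[...,2]<52,200,4000): print(b,plane(c,b[0],.247))
print(proj(c,[[.5535,.252,.247],[.5535,.252,.211]]))
E
```

```text
now [571.1  60.6 370.8] 94.0 q7 -0.1 t 41.9 open 68.4 grip 0.0
560,160,370,94 [0.666, -0.028, 0.005] -0.0001 rows 2.4
553,225,370,125 [0.436, -0.016, -0.0] -0.0861 rows 4.3
time: 42.77
ee_pos: [0.5535, 0.2241, 0.3706]
tool_rot: [3.142, -0.0, 2.172]
ft_force: [0.8, 0.3, 1.1]
opening: 0.0597
grasp_force: 0.0
now [553.5 224.1 370.6] 124.4 q7 0.08 t 42.8 open 59.7 grip 0.0
553.5,252,370,125 [0.153, 0.105, 0.004] -0.0016 rows 0.7
([180.4, 4.8], [154, 0, 52, 14, 474]) [0.45843971 0.29712741 0.247     ]
([491.8, 160.9], [459, 102, 53, 111, 3389]) [0.64552117 0.32873807 0.247     ]
([279.7, 172.3], [266, 154, 30, 37, 861]) [0.54995763 0.25519287 0.247     ]
[[281.46966153 180.14668839]
 [277.45992046 167.24052439]]
```

View pics/v5.png

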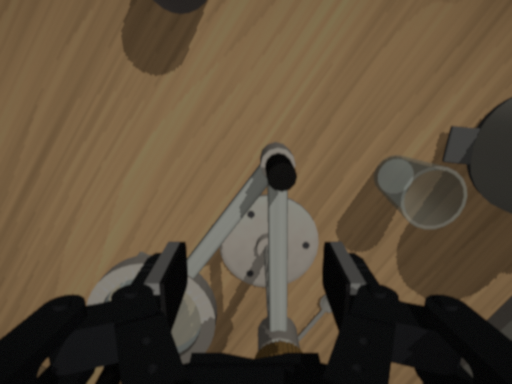

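The elbow grip's top shows at (281,173), close to the prediction.

```bash
python3 -m handwheel '[[[0.4,0.165,0.095,0,-0.002],[0.4,0.165,0.095,0.2,-0.002],[0.4,0.165,0.095,0.4,-0.002],[0.4,0.165,0.095,0.5,-0.002],[0.4,0.165,0.095,0.54,-0.002],[0.4,0.165,0.095,0.54,-0.002],[0.4,0.165,0.095,0.54,-0.002]]]'
python3 -m handwheel '[[[-1,0,0,0,0],[-1,0,0,0,0],[-1,0,0,0,0],[-1,0,0,0,0],[-1,0,0,0,0],[-1,0,0,0,0],[-1,0,0,0,0],[-1,0,0,0,0]]]' 40
python3 plan.py
python3 - <<'E'
from m import *
d=snap('side','s13');w=snap('wrist','v6')
b=d['pixels'][90:210,160:280]
cv2.imwrite('pics/c8.png',np.hstack([cv2.resize(b,(400,400)),cv2.copyMakeBorder(cv2.resize(w['pixels'],(400,300)),0,100,0,0,cv2.BORDER_CONSTANT)])[:,:,::-1])
E
```

```text
time: 43.4
ee_pos: [0.5516, 0.2523, 0.2904]
tool_rot: [3.141, 0.0, 2.184]
ft_force: [0.3, 0.2, -0.5]
opening: 0.0596
grasp_force: 0.0
time: 44.07
ee_pos: [0.552, 0.2528, 0.2907]
tool_rot: [3.138, 0.0, 2.185]
ft_force: [1.9, 1.6, 4.1]
opening: 0.0167
grasp_force: 39.2
now [552.  252.8 290.7] 125.2 q7 0.02 t 44.1 open 16.7 grip 39.2
```

View pics/c8.png

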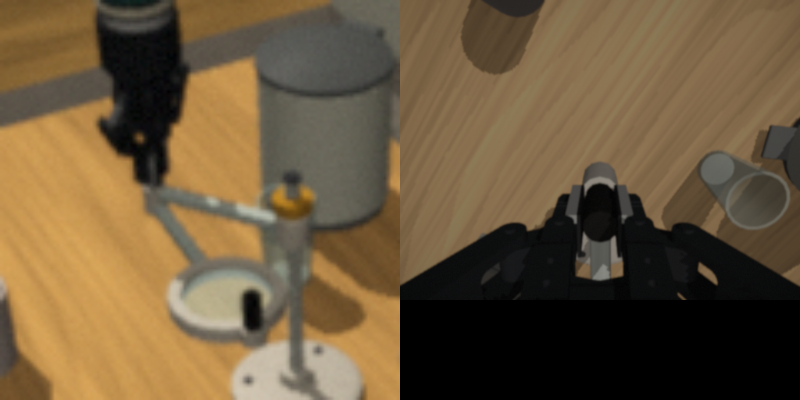

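```bash
python3 -m handwheel '[[[-1,-0.001,-0.049,0,-0.0078],[-1,-0.005,-0.098,0,-0.0156],[-1,-0.011,-0.147,0,-0.0233],[-1,-0.019,-0.195,0,-0.0311],[-1,-0.030,-0.243,0,-0.0389],[-1,-0.043,-0.290,0,-0.0467],[-1,-0.058,-0.337,0,-0.0544],[-1,-0.076,-0.382,0,-0.0622]]]'
python3 plan.py
```

```text
time: 44.83
ee_pos: [0.5124, 0.2105, 0.2907]
tool_rot: [3.137, 0.002, 2.577]
ft_force: [3.9, 2.9, 1.8]
opening: 0.0168
grasp_force: 39.1
now [512.4 210.5 290.7] 147.7 q7 0.39 t 44.8 open 16.8 grip 39.1
```

```bash
python3 -m handwheel '[[[-1,-0.001,-0.049,0,-0.0078],[-1,-0.005,-0.098,0,-0.0156],[-1,-0.011,-0.147,0,-0.0233],[-1,-0.019,-0.195,0,-0.0311],[-1,-0.030,-0.243,0,-0.0389],[-1,-0.043,-0.290,0,-0.0467],[-1,-0.058,-0.337,0,-0.0544],[-1,-0.076,-0.382,0,-0.0622]]]'
python3 -m handwheel '[[[-1,-0.001,-0.049,0,-0.0078],[-1,-0.005,-0.098,0,-0.0156],[-1,-0.011,-0.147,0,-0.0233],[-1,-0.019,-0.195,0,-0.0311],[-1,-0.030,-0.243,0,-0.0389],[-1,-0.043,-0.290,0,-0.0467],[-1,-0.058,-0.337,0,-0.0544],[-1,-0.076,-0.382,0,-0.0622]]]'
python3 -m handwheel '[[[-1,0,0,0,0],[-1,0,0,0,0],[-1,0,0,0,0]]]'
python3 plan.py; python3 -c "
from h import *
snap('top','t7');snap('side','s14')
a=load('t7')['pixels'][120:290,100:350];b=load('s14')['pixels'][100:350,130:380]
cv2.imwrite('pics/c9.png',np.hstack([cv2.resize(a,(500,340)),cv2.resize(b,(300,340))])[:,:,::-1])"
```

```text
time: 45.5
ee_pos: [0.4917, 0.1563, 0.2907]
tool_rot: [3.137, 0.005, 2.968]
ft_force: [4.4, 3.6, 1.4]
opening: 0.0166
grasp_force: 39.0
time: 46.17
ee_pos: [0.4929, 0.0986, 0.2906]
tool_rot: [3.138, 0.006, -2.924]
ft_force: [5.0, 4.9, 2.2]
opening: 0.0166
grasp_force: 39.0
time: 46.42
ee_pos: [0.4931, 0.0976, 0.2906]
tool_rot: [3.14, 0.006, -2.927]
ft_force: [4.5, 1.8, 1.8]
opening: 0.0167
grasp_force: 39.1
now [493.1  97.6 290.6] -167.7 q7 1.26 t 46.4 open 16.7 grip 39.1
```

View pics/c9.png

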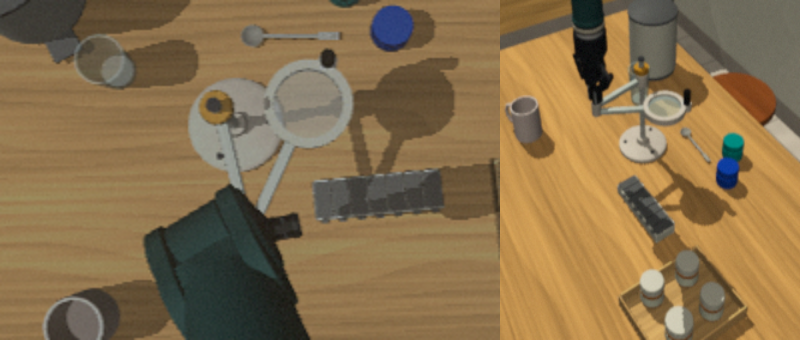

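The inner arm is swung out to about 1.17 rad with the outer arm still folded. The lens is now at (308,103) in the top crop and the head grip at (327,58).

```bash
python3 -m handwheel '[[[0.2,0,0,0,0],[0.2,0,0,0,0],[0.2,0,0,0,0],[0.2,0,0,-0.2,0],[0.2,0,0,-0.4,0],[0.2,0,0,-0.53,0],[0.2,0,0,-0.53,0],[0.2,0,0,-0.53,0]]]'
python3 plan.py 590,57,370,175 690,15,370,157.5
python3 - <<'E'
from m import *
T,S=load('t7'),load('s14')
tc=lambda x,y:(100+x/2,120+y/2)
for n,u in(('a',(315,182)),('b',(442,170)),('c',(444,209)),('d',(317,219))): print(n,plane(T,tc(*u),.029).round(4))
print(np.mean([plane(T,tc(*u),.027) for u in((315,182),(442,170),(444,209),(317,219))],0))
print('lens',plane(T,tc(308,103),.196),'head',plane(T,tc(328,58),.233))
E
```

```text
time: 47.18
ee_pos: [0.4904, 0.0965, 0.3696]
tool_rot: [-3.141, 0.0, -2.926]
ft_force: [-0.9, 0.6, -0.2]
opening: 0.0513
grasp_force: 0.0
now [490.4  96.5 369.6] -167.7 q7 1.34 t 47.2 open 51.3 grip 0.0
590,57,370,175 [-0.592, -0.399, -0.002] 0.0481 rows 2.6
690,15,370,157.5 [-0.689, -0.221, -0.0] 0.0486 rows 2.6
a [0.5539 0.0157 0.029 ]
b [ 0.5669 -0.1624  0.029 ]
c [ 0.5124 -0.1635  0.029 ]
d [0.5023 0.014  0.029 ]
[ 0.53387932 -0.07420118  0.027     ]
lens [0.6458913 0.0222858 0.196    ] head [ 0.69342079 -0.00214637  0.233     ]
```

```bash
python3 -m handwheel '[[[0.2,-0.592,-0.399,0,0.048],[0.2,-0.592,-0.399,0,0.048],[0.2,-0.592,-0.399,0,0.048]]]' >/dev/null
python3 -m handwheel '[[[0.2,-0.689,-0.221,0,0.0486],[0.2,-0.689,-0.221,0,0.0486],[0.2,-0.689,-0.221,0,0.0486],[0.2,-0.689,-0.221,0,0.0486],[0.2,-0.689,-0.221,0,0.0486],[0.2,-0.689,-0.221,0,0.0486],[0.2,-0.689,-0.221,0,0.0486]]]'
python3 plan.py
python3 - <<'E'
from ring import *
c=snap('wrist','v7');hsv=cv2.cvtColor(c['pixels'],cv2.COLOR_RGB2HSV).astype(int)
for b in blobs(hsv[...,2]<52,150,4000): print(b,plane(c,b[0],.233),plane(c,b[0],.215))
print(proj(c,[[.702,.011,.233],[.65,.0325,.196]]))
E
```

```text
time: 48.02
ee_pos: [0.6887, 0.0166, 0.3681]
tool_rot: [-3.141, -0.003, 2.752]
ft_force: [0.5, -0.7, 0.1]
opening: 0.0511
grasp_force: 0.0
now [688.7  16.6 368.1] 157.7 q7 0.96 t 48.0 open 51.1 grip 0.0
([355.6, 25.1], [340, 0, 32, 53, 167]) [0.61068634 0.10813533 0.233     ] [0.60958119 0.11378606 0.215     ]
([433.3, 56.6], [415, 39, 38, 35, 1052]) [0.64230508 0.14317495 0.233     ] [0.64398177 0.15190849 0.215     ]
([373.2, 74.8], [360, 42, 31, 52, 519]) [0.63884987 0.10952908 0.233     ] [0.64022257 0.11530243 0.215     ]
([237.7, 222.7], [225, 204, 26, 38, 782]) [0.69166121 0.00415329 0.233     ] [6.97680280e-01 6.55616416e-04 2.15000000e-01]
([250.7, 256.9], [244, 246, 19, 26, 157]) [0.71681737 0.00267259 0.233     ] [ 0.72504969 -0.00095535  0.215     ]
[[253.87666987 232.91330734]
 [254.21281025 137.47310799]]
```

View pics/v7.png

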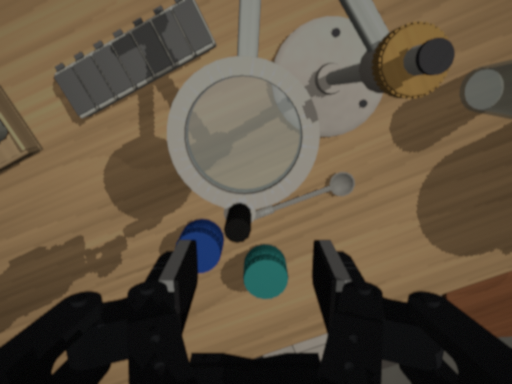

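The head grip stands at about (238,216), on the lens rim whose centre is (244,131). I'll lower onto it.

```bash
python3 plan.py 695.5,4.5,276,156
```

```text
now [688.9  16.6 368.7] 157.7 q7 0.96 t 48.1 open 51.4 grip 0.0
695.5,4.5,276,156 [-0.071, -0.058, 0.618] 0.0047 rows 2.2
```

```bash
python3 -m handwheel '[[[0.2,-0.07,-0.06,0.1,0.005],[0.2,-0.07,-0.06,0.3,0.005],[0.2,-0.07,-0.06,0.5,0.005],[0.2,-0.07,-0.06,0.58,0.005],[0.2,-0.07,-0.06,0.615,0.005],[0.2,-0.07,-0.06,0.615,0.005],[0.2,-0.07,-0.06,0.615,0.005]]]'
python3 -m handwheel '[[[-1,0,0,0,0],[-1,0,0,0,0],[-1,0,0,0,0],[-1,0,0,0,0],[-1,0,0,0,0],[-1,0,0,0,0],[-1,0,0,0,0],[-1,0,0,0,0]]]' 40
python3 plan.py
```

```text
time: 48.65
ee_pos: [0.6974, 0.0032, 0.278]
tool_rot: [3.141, 0.001, 2.719]
ft_force: [1.0, -0.5, -0.2]
opening: 0.0515
grasp_force: 0.0
time: 49.32
ee_pos: [0.6976, 0.003, 0.278]
tool_rot: [3.141, 0.002, 2.718]
ft_force: [0.3, -1.2, 5.0]
opening: 0.0167
grasp_force: 39.4
now [697.6   3.  278. ] 155.7 q7 0.92 t 49.3 open 16.7 grip 39.4
```

```bash
python3 -m handwheel '[[[-1,0.001,-0.057,0,0.006],[-1,0.004,-0.114,0,0.012],[-1,0.010,-0.171,0,0.018],[-1,0.017,-0.227,0,0.024],[-1,0.027,-0.283,0,0.030],[-1,0.039,-0.339,0,0.036],[-1,0.053,-0.394,0,0.042],[-1,0.068,-0.449,0,0.048]]]'
python3 -m handwheel '[[[-1,0.001,-0.057,0,0.006],[-1,0.004,-0.114,0,0.012],[-1,0.010,-0.171,0,0.018],[-1,0.017,-0.227,0,0.024],[-1,0.027,-0.283,0,0.030],[-1,0.039,-0.339,0,0.036],[-1,0.053,-0.394,0,0.042],[-1,0.068,-0.449,0,0.048]]]'
python3 -m handwheel '[[[-1,0.001,-0.057,0,0.006],[-1,0.004,-0.114,0,0.012],[-1,0.010,-0.171,0,0.018],[-1,0.017,-0.227,0,0.024],[-1,0.027,-0.283,0,0.030],[-1,0.039,-0.339,0,0.036],[-1,0.053,-0.394,0,0.042],[-1,0.068,-0.449,0,0.048]]]'
python3 -m handwheel '[[[-1,0,0,0,0],[-1,0,0,0,0],[-1,0,0,0,0]]]'
python3 -m handwheel '[[[0.2,0,0,0,0],[0.2,0,0,0,0],[0.2,0,0,0,0],[0.2,0,0,-0.2,0],[0.2,0,0,-0.4,0],[0.2,0,0,-0.6,0],[0.2,0,0,-0.6,0],[0.2,0,0,-0.6,0]]]'
python3 plan.py 650,-230,370,103
```

```text
time: 49.98
ee_pos: [0.6592, -0.0547, 0.2773]
tool_rot: [3.141, -0.0, 2.412]
ft_force: [-0.5, 0.8, 5.7]
opening: 0.017
grasp_force: 39.4
time: 50.65
ee_pos: [0.6064, -0.0975, 0.2768]
tool_rot: [-3.141, -0.001, 2.112]
ft_force: [-1.4, 4.0, 3.5]
opening: 0.0165
grasp_force: 39.4
time: 51.32
ee_pos: [0.5434, -0.1227, 0.2766]
tool_rot: [-3.141, -0.002, 1.811]
ft_force: [-1.5, 6.2, 2.1]
opening: 0.0166
grasp_force: 39.2
time: 51.57
ee_pos: [0.5437, -0.1239, 0.2767]
tool_rot: [-3.14, -0.001, 1.813]
ft_force: [-0.4, 4.2, 2.2]
opening: 0.0168
grasp_force: 39.2
time: 52.23
ee_pos: [0.5457, -0.1252, 0.369]
tool_rot: [3.137, 0.003, 1.813]
ft_force: [-0.7, -0.8, 0.4]
opening: 0.0511
grasp_force: 0.0
now [ 545.7 -125.2  369. ] 103.9 q7 0.38 t 52.2 open 51.1 grip 0.0
650,-230,370,103 [-0.845, 0.508, -0.007] 0.0024 rows 3.5
```

```bash
python3 -m handwheel '[[[0.2,-1,-0.1,0,0],[0.2,-1,-0.1,0,0],[0.2,-1,-0.1,0,0],[0.2,-1,-0.1,0,0]]]' >/dev/null
python3 -m handwheel '[[[0.2,-1,-0.3,0,0],[0.2,-1,-0.3,0,0],[0.2,-1,-0.3,0,0],[0.2,-1,-0.3,0,0]]]' >/dev/null
python3 -m handwheel '[[[0.2,-1,-0.3,0,0],[0.2,-1,-0.3,0,0],[0.2,-1,-0.3,0,0],[0.2,-1,-0.3,0,0],[0.2,-1,-0.3,0,0],[0.2,-1,-0.3,0,0]]]'
python3 -c "
from h import *
snap('top','t8');snap('side','s15')
a=load('t8')['pixels'][90:290,120:440];b=load('s15')['pixels'][100:360,130:390]
cv2.imwrite('pics/c10.png',np.hstack([cv2.resize(a,(500,312)),cv2.resize(b,(300,312))])[:,:,::-1])"
```

```text
time: 53.4
ee_pos: [0.548, -0.5891, 0.3637]
tool_rot: [-3.137, -0.002, 1.809]
ft_force: [1.4, 0.7, -0.4]
opening: 0.0513
grasp_force: 0.0
```

View pics/c10.png

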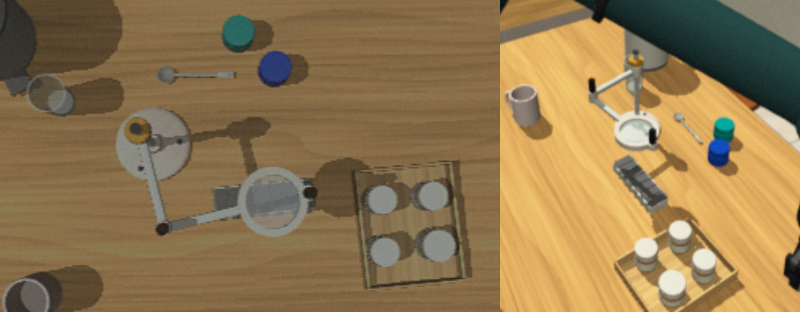

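```bash
python3 - <<'E'
from ring import *
T,S=load('t8'),load('s15')
e,n=ring(T,(294.7,218.6),22,18,28);print(e,n)
t,s=e[0],(248.7,208.3)
p=tri([(T,t),(S,s)]);print('lens top',p,(proj(T,p)[0]-t).round(1),(proj(S,p)[0]-s).round(1),plane(T,t,.196))
print('org centre expected px',proj(T,[.533,-.073,.029]), 'org NW corner px before: a',(257.5,211))
E
```

```text
((294.1322021484375, 218.88287353515625), (44.65072250366211, 45.144901275634766), 162.0720977783203) 87
lens top [ 0.53118768 -0.07117947  0.19571762] [ 0.1 -0.3] [-0.3  0. ] [ 0.53046937 -0.07079525  0.196     ]
org centre expected px [[289.38621012 217.80929714]] org NW corner px before: a (257.5, 211)
```

The lens is centred over the organizer to within about 4 mm, its underside is at about 180 mm, and all four jars are upright in the tray. I'm handing the job in.

```bash
python3 -m handwheel '[[[0.2,0,0,0,0],[0.2,0,0,0,0],[0.2,0,0,0,0],[0.2,0,0,0,0]]]'; python3 -c "
from plant import job_done
print(job_done())"
```

```text
time: 53.83
ee_pos: [0.5516, -0.585, 0.3675]
tool_rot: [3.141, 0.0, 1.815]
ft_force: [-0.2, 0.2, -1.1]
opening: 0.0513
grasp_force: 0.0
the job is handed in; nothing more can be done
None
```

I handed in the job at 53.8 s and got no verdict back: all four jars present stand upright in the tray, and the lamp was raised folded, then unfolded inner arm first, leaving the lens at about 180 mm and within about 4 mm of the organizer's centre.

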